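# Cover the seed pot and offer up the grow lamp

### The arm

A 6-joint arm with a two-finger parallel gripper is mounted at the origin on the work surface. World frame = base frame: x ahead of the robot, y to its left, z up, the work surface at z = 0. Lengths are in m, angles in rad, forces in N, time in s.
With the tool pointing down it reaches from about 0.375 to 0.9 m from the base axis. Payload 3.1 kg.
Tool frame: the origin (TCP) lies at the very end of the fingers, on their centre line; the grasp point (between the pads) lies 19 mm behind it; y points along the fingers, x is the direction in which the jaws open and shut, and the axes are right-handed (so a half turn about y gives the same grasp; the last joint's range is limited). The gripper opens to 87 mm and grips with 3 to 60 N. Pads are 19 mm wide; open, the fingers measure 117 mm over their backs; the gripper's body (75 mm by 190 mm) begins 51 mm behind the grasp point.
Start: joints at [1.05, 0.527, 1.433, -0, 1.181, -0.178], TCP at [0.209, 0.589, 0.223] pointing down, gripper open.
Joint ranges: [-3.08, 3.08], [-0.75, 2.2], [0.22, 2.44], [-1.43, 4.57], [0, 2.65], [-2.85, 2.85]. Speed limits (rad/s): [2.79, 2.79, 3.14, 3.14, 3.14, 3.14].

### API

Orientations are given as a unit quaternion [x, y, z, w].
In Python, from rig import robot gives the robot as it stands.
- The arm moves only by the shell command python3 -m creep 'ROWS' [FORCE]. ROWS is JSON, a list of rows, each a list of 3 entries, a list of its own where there are three numbers: the shift along the tool's x, y, z in mm, then the turn about the tool's y in rad, then the opening, from 0 (shut) to 1 (fully open). A call has 1 to 8 rows; each row shifts and turns the commanded pose from where the row before left it, along the tool's axes as they then stand; what a row does not reach is not made up. A row lasts 1/10 s, in which the tool goes at most 50 mm and 8.59 degrees, less where a joint would pass 70% of its speed; a pose out of reach is approached as far as the arm can. A call with a gripper value outside its range is refused whole. The fingers move at their own pace and stop on an object; FORCE is the grip in N (left out, the last holds). Time passes only in rows, so rows that do not move let the fingers close. It gives the time, the measured TCP pose, the force and the opening at its end, in the units of the state.
- robot.get_obs(): the state, without advancing time (a new reading comes with each control period).
- robot.camera(name): name is "side" or "top" or "wrist"; returns a dict with "pixels" (384x512x3 uint8, red, green, blue), "fx", "fy", "cx", "cy" (pixels), "position" and "rotation" of the camera in the world. Camera axes: x right, y up, looking along -z (the intrinsics and any distortion apply to the point x, -y, -z); pixel columns grow to the right and rows downward; lengths in m; the calibration is good to about 2 mm. The wrist camera is an equidistant fisheye: a pixel r from the principal point sees the ray r / f radians off the axis. A picture is of the moment at which its call begins. There is no depth.
- robot.hand_in(): hands the job in, once; it reports no verdict.
The state is a dict: "time": time; "q": joint angles; "joint_velocities": joint speeds; "joint_torque": joint torques, N m; "position": TCP position; "tool_rot": TCP orientation; "ft_force": force on the tool from outside, world axes, zero at the start; "moment": the same for the moment, N m; "grip_width": finger opening in m.
Only numpy, scipy, OpenCV 4.12 (cv2) and the standard library are available. Lean on these libraries where they do the work, as an engineer would, in place of code of your own. Each camera call takes 0.05 s, during which the arm holds its last target.

### The job

Put the frosted vent lid onto the open seed pot that stands between the two uprights of the lamp stand, so that it sits fully down and level all round the rim, and let go of it. Then lift the grow-lamp bar by its balance point (it lies off the middle, towards the heavy driver housing) and hold it level, lamp side down, over the stand: in line with the two cradles and centred over them, either way round, with its underside about 3 cm above the tops of the cradles. Finish while still holding it there, not set down, so that I can clip it in; leave the other things on the bench where they are.

Things in the scene. Friction and masses are not known exactly. Their poses are not given: they have to be found in the camera images.
- lid_knob (a point): Frosted round vent lid, 138 mm across, 60 g, lying skirt down. Point: centre of its white knob (26 mm diameter, 26 mm tall), 27 mm above the skirt's lower edge, 13 mm above the flat top (3 mm thick, so its underside is 16 mm below the point); z up. Skirt reaches 11 mm below that underside and flares, 119 mm inside at its root, 133 mm at its mouth. Seated, the point is 16 mm above the pot's rim.
- pot_rim (a point): White seed pot full of compost (600 g, loose), the one on the lamp stand's base plate between its uprights. Point: centre of its mouth at rim height, 95 mm above its foot, 99 mm above the bench; rim 112 mm in outer diameter; z up.
- stand: Dark steel lamp stand, does not move. Origin: under the centre of its base plate (360 along x, 130 along y, 4 mm thick), on the bench; z up. Uprights 20 mm square at x = +140 and -140 mm; each carries a U-shaped cradle, 30 mm along x, 80 mm across y (72 between its two ears), seat 164 mm and ear tops 182 mm above the bench.
- lamp_mid (a point): Lamp bar lying lamp side down: 360 mm long (x), 40 wide (y; end caps 42), 36 tall, about 0.6 kg. Point: middle of length and width, 18 mm above its underside; x runs towards the driver end, z up. Heavy white driver housing on top from x = +75 to +170 mm, top 54 mm above the underside. Balance point: centre line at x = +55 mm, on bare bar just short of the housing.
- lamp_driver_end (a point): Point on the lamp bar's centre line at x = +140 mm from its middle (under the driver housing), 18 mm above its underside; this point or the other end's comes over one cradle.
- lamp_plain_end (a point): Point on the lamp bar's centre line at x = -140 mm from its middle (the plain end), 18 mm above its underside.
- seedpot_a_mid (a point): Bystander: white seed pot with seedlings, 112 mm rim, 95 mm tall, at the left of the bench; point half-way up its axis.
- seedpot_b_mid (a point): Bystander: white seed pot with seedlings, 112 mm rim, 95 mm tall, at the right of the bench; point half-way up its axis.
- squarepot_mid (a point): Bystander: black square pot with seedlings, 90 x 90 x 90 mm, at the far side in the middle; point half-way up.
- saucers_mid (a point): Bystander: stack of terracotta saucers, 116 mm across, 26 mm tall, at the near left; point half-way up.
- dibber_mid (a point): Bystander: T-handled wooden dibber, 135 mm long, 70 mm across the T, 22 mm thick, lying in the middle beyond the lid; point at mid-thickness on the shaft. x runs towards its steel tip.
- mister_mid (a point): Bystander: upright misting bottle, 68 mm diameter, 203 mm tall, at the far left; point 100 mm up its axis.
- trowel_mid (a point): Bystander: steel hand trowel with wooden handle, 300 mm long, 26 mm thick, lying at the near right; point on its neck.
Not all that is in view belongs to the job. Of the things that look like the part that bears lid_knob, take the one that is farthest to the robot's left at the start.

How it is judged:
On the way, in this order (a step that is already met when the one before it is completed fails the run):
1. the lid is seated level on the pot's rim and let go (horizontal distance between lid_knob and pot_rim below 0.007 m and z of lid_knob in the frame of pot_rim between 0.012 and 0.0195 m and angle between lid_knob's own z axis and vertical below 0.04 rad and contact force between lid and the fingers below 0.05 N), for 0.3 s.
2. the lamp is lifted clear of the bench, level, gripped within 25 mm of its balance point (height (world z) of lamp_mid above 0.045 m and angle between lamp_mid's own z axis and vertical below 0.14 rad and contact force between lamp and the fingers above 1 N and x of the grasp point in the frame of lamp_mid between 0.03 and 0.08 m), for 0.2 s.
At the end, for the whole second after the job is handed in: Lamp held still and level (4 deg), gripped within 25 mm of balance, off the stand: middle within 22 mm of the stand's, both 140 mm points within 15 mm of the cradle line, underside 10-55 mm above the ears. Lid fully down: 7 mm of centre, 2.3 deg of level; pot within 30 mm of its start (y of lamp_driver_end in the frame of stand between -0.015 and 0.015 m and y of lamp_plain_end in the frame of stand between -0.015 and 0.015 m and horizontal distance between lamp_mid and stand below 0.022 m and height (world z) of lamp_mid between 0.21 and 0.255 m and angle between lamp_mid's own z axis and vertical below 0.07 rad and contact force between lamp and the fingers above 1 N and contact force between lamp and stand below 0.05 N and linear speed of lamp below 0.02 m/s and x of the grasp point in the frame of lamp_mid between 0.03 and 0.08 m and horizontal distance between lid_knob and pot_rim below 0.007 m and z of lid_knob in the frame of pot_rim between 0.012 and 0.0195 m and angle between lid_knob's own z axis and vertical below 0.04 rad and distance of pot_rim from where it was at the start of the episode below 0.03 m); the arm keeps its last pose, push and grip.
It fails at once if a bystander is shifted by more than 30 mm or knocked over (distance of any of seedpot_a_mid, seedpot_b_mid, squarepot_mid, saucers_mid, dibber_mid, mister_mid, trowel_mid from where it was at the start of the episode above 0.03 m).
It also fails if it takes over 72 s, if anything falls off the work surface, if the arm or the gripper's body presses on something with over 40 N, if the wrist force passes 120 N, or if a joint passes its speed limit or range.

## Working session

There is one attempt and no reset: what is moved stays moved. The work goes in short steps, Python scripts to look and compute and a shell command to move; the robot and the scene stay as the last step left them, time stands still between calls to the robot, and variables do not carry over. Pictures are saved under pics/ and viewed, and the job is handed in when it is done.

```bash
ls; mkdir -p pics
python3 - <<'E'
from rig import robot
import cv2,json
o=robot.get_obs()
for k,v in o.items(): print(k,v)
for n in ["side","top","wrist"]:
    c=robot.camera(n)
    cv2.imwrite(f"pics/{n}0.png",c["pixels"][:,:,::-1])
    print(n,{k:c[k] for k in c if k!="pixels"})
E
```

```text
pics
time 0.0
q [ 1.05047914e+00  5.28490517e-01  1.43390580e+00 -2.58953701e-05
  1.18136446e+00 -1.78499084e-01]
joint_velocities [ 0.00025012 -0.00125053  0.0003723  -0.00087117  0.00179919  0.00147979]
joint_torque [-2.45559793e-03 -4.40048826e+01 -1.76587880e+01  6.32289983e-02
  5.81479899e-02 -1.44207370e-04]
position [0.20911091 0.58820681 0.22155555]
tool_rot [ 0.57808344  0.40698752 -0.40837004 -0.57742065]
ft_force [-1.03250096  0.59385263  0.23473195]
moment [-0.02838179  0.01418682  0.03435135]
grip_width 0.08707576849802297
side {'fx': 425.31949144144096, 'fy': 425.31949144144096, 'cx': 250.88704053867167, 'cy': 194.9967339494553, 'position': array([-0.29253907, -0.74356622,  0.91899817]), 'rotation': array([ 0.40501463, -0.17314857, -0.36725704,  0.81920998])}
top {'fx': 350.297159638351, 'fy': 350.297159638351, 'cx': 249.41804942764108, 'cy': 197.36253445410236, 'position': array([0.36939917, 0.01503066, 1.24124502]), 'rotation': array([ 0.03349839, -0.04851869, -0.70275622,  0.70898342])}
wrist {'fx': 297.3186396354542, 'fy': 297.3186396354542, 'cx': 252.50873558883455, 'cy': 196.42057418182952, 'position': array([0.14641333, 0.61108956, 0.3828645 ]), 'rotation': array([-0.09988746, -0.07022066,  0.57198203,  0.81112768])}
```

View pics/top0.png

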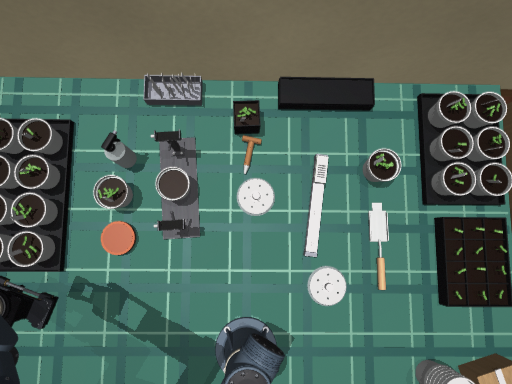

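View pics/side0.png

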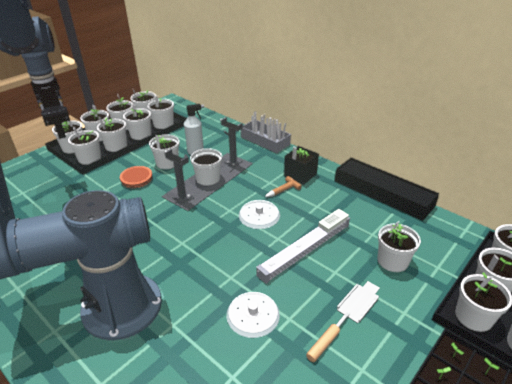

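View pics/wrist0.png

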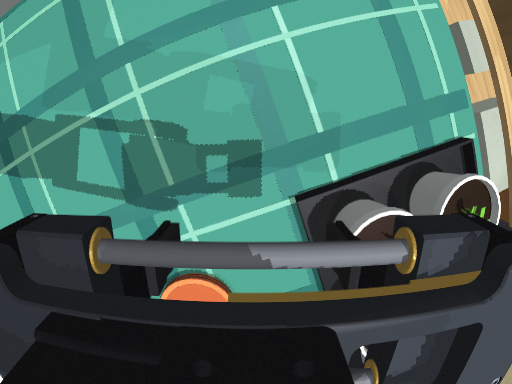

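```bash
cat > h.py <<'E'
import numpy as np,cv2
from scipy.spatial.transform import Rotation as R
from rig import robot
def ray(c,u,v):
    d=np.array([(u-c["cx"])/c["fx"],-(v-c["cy"])/c["fy"],-1.0])
    return np.array(c["position"]),R.from_quat(c["rotation"]).apply(d)
def onz(c,u,v,z):
    p,d=ray(c,u,v); return p+d*(z-p[2])/d[2]
def proj(c,P):
    q=R.from_quat(c["rotation"]).inv().apply(np.asarray(P)-c["position"])
    return c["cx"]+c["fx"]*q[0]/-q[2], c["cy"]-c["fy"]*q[1]/-q[2]
def tri(c1,a,c2,b):
    p1,d1=ray(c1,*a);p2,d2=ray(c2,*b);d1=d1/np.linalg.norm(d1);d2=d2/np.linalg.norm(d2)
    s=np.linalg.lstsq(np.c_[d1,-d2],p2-p1,rcond=None)[0]
    x,y=p1+s[0]*d1,p2+s[1]*d2
    return (x+y)/2,np.linalg.norm(x-y)
def save(c,name,box=None,k=1):
    im=c["pixels"][:,:,::-1]
    if box: im=im[box[1]:box[3],box[0]:box[2]]
    cv2.imwrite("pics/"+name,cv2.resize(im,None,fx=k,fy=k,interpolation=cv2.INTER_CUBIC))
E
python3 - <<'E'
from h import *
t=robot.camera("top");s=robot.camera("side")
save(t,"t1.png",(140,120,340,270),4)
save(s,"s1.png",(150,110,350,260),4)
E
```

```text
(no output)
```

View pics/t1.png

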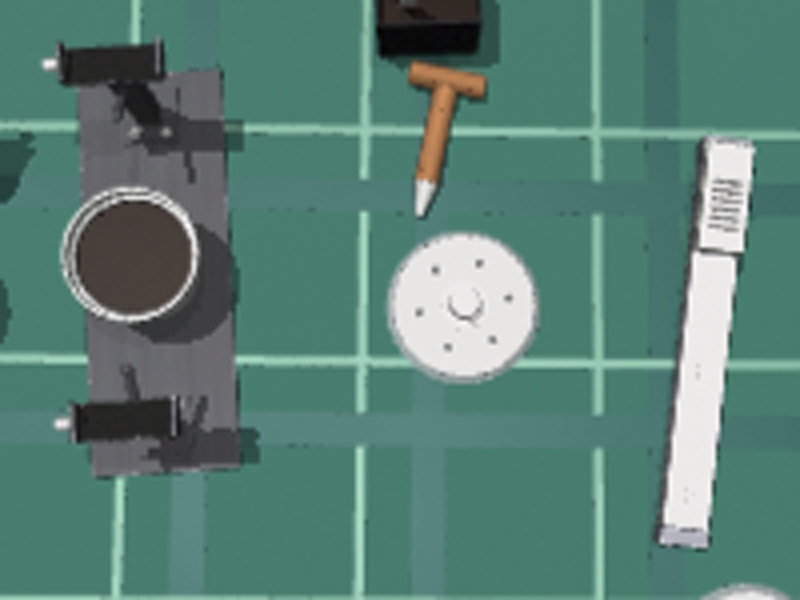

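View pics/s1.png

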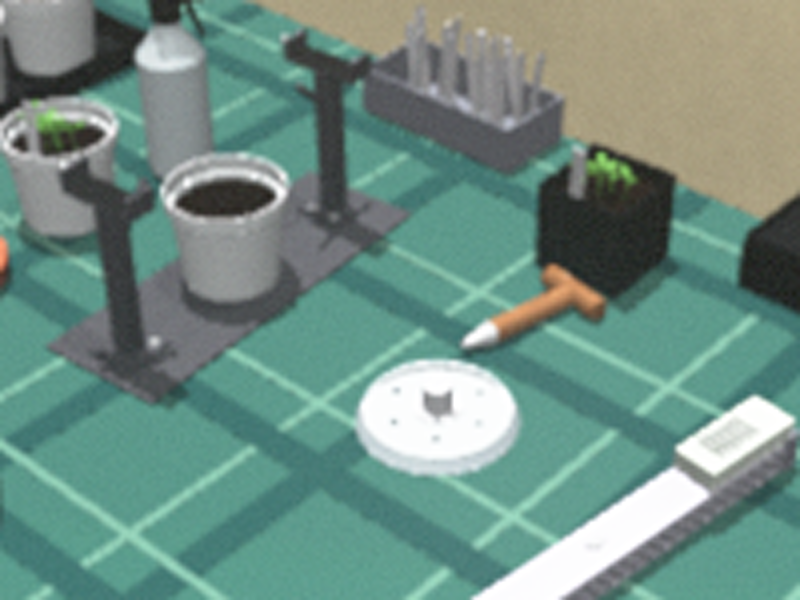

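Candidates for the lid: the left lid at top px (255,197) and the right lid at (327,286). The left one, just nearer than the dibber, has the white knob and is the farthest left, so I choose it. The crop shows its knob at about (256,196), the pot rim at about (173,184), the cradles at (168,136) and (171,225), and the lamp with its driver at the far end, near (321,168).

Run:
```python
from h import *
t=robot.camera("top");s=robot.camera("side")
def comp(c,mask,pt):
    m=mask.astype(np.uint8); n,l,st,ce=cv2.connectedComponentsWithStats(m)
    k=l[pt[1],pt[0]]; m=(l==k).astype(np.uint8); cs,_=cv2.findContours(m,cv2.RETR_EXTERNAL,cv2.CHAIN_APPROX_NONE)
    ct=max(cs,key=cv2.contourArea); return ct
def circ(c,ct,z):
    P=np.array([onz(c,u,v,z)[:2] for u,v in ct[:,0]]); A=np.c_[2*P,np.ones(len(P))]
    x=np.linalg.lstsq(A,(P**2).sum(1),rcond=None)[0]; r=np.sqrt(x[2]+x[0]**2+x[1]**2)
    return x[:2],r,np.abs(np.linalg.norm(P-x[:2],axis=1)-r).max()
def white(c,lo=120,sat=60):
    p=c["pixels"].astype(int); return (p.min(2)>lo)&(p.max(2)-p.min(2)<sat)
for lo in (120,150):
    ct=comp(t,white(t,lo),(250,190)); print("lid top z0,z14",circ(t,ct,0.0),circ(t,ct,0.007))
ct=comp(s,white(s,150),(250,220))
print("lid side contour", cv2.fitEllipse(ct))
# lamp
ct=comp(t,white(t,110),(315,210)); r=cv2.minAreaRect(ct); print("lamp",r)
for q in cv2.boxPoints(r): print(q,onz(t,*q,0.036))
# pot rim
for lo in (110,140):
    m=white(t,lo); ys,xs=np.nonzero(m[155:210,150:200]); 
    P=np.c_[xs+150,ys+155]
    n,l,st,ce=cv2.connectedComponentsWithStats(m[155:210,150:200].astype(np.uint8)); k=1+st[1:,4].argmax(); print(st[k])
    cs,_=cv2.findContours((l==k).astype(np.uint8),cv2.RETR_EXTERNAL,cv2.CHAIN_APPROX_NONE); ct=max(cs,key=cv2.contourArea)+np.array([150,155])
    print("rim",circ(t,cv2.convexHull(ct),0.099), circ(t,ct,0.099))
# base plate
p=t["pixels"].astype(int); g=(p.max(2)-p.min(2)<22)&(p.max(2)>30)&(p.max(2)<125)
ct=comp(t,g,(195,205)); r=cv2.minAreaRect(cv2.convexHull(ct)); print("plate",r)
sv=t["pixels"][:,:,::-1].copy(); cv2.drawContours(sv,[ct],-1,(0,0,255),1); cv2.imwrite("pics/pl.png",cv2.resize(sv[120:270,140:340],None,fx=4,fy=4,interpolation=cv2.INTER_NEAREST))
save(t,"stA.png",(145,120,205,245),6)
save(s,"stB.png",(160,110,260,200),8)
```

```text
lid top z0,z14 (array([ 0.49084333, -0.03312429]), np.float64(0.116114010863076), np.float64(0.08933752527253123)) (array([ 0.49015845, -0.03285272]), np.float64(0.11545918602007425), np.float64(0.0888337063920575))
lid top z0,z14 (array([0.50844829, 0.02389687]), np.float64(0.07987035852114299), np.float64(0.07037235127891973)) (array([0.50766413, 0.02384687]), np.float64(0.07941992971767692), np.float64(0.06997548647737724))
lid side contour ((258.8703308105469, 214.05213928222656), (28.63745880126953, 40.29364013671875), 90.02078247070312)
lamp ((379.92822265625, 187.73873901367188), (254.81170654296875, 138.50755310058594), 0.7848246097564697)
[251.58575 255.2409 ] [ 0.31201878 -0.01895423  0.036     ]
[253.48291 116.74634] [ 0.79920359 -0.02237814  0.036     ]
[508.2707  120.23657] [ 0.80024665 -0.94412517  0.036     ]
[506.37354 258.73114] [ 0.30586186 -0.89827035  0.036     ]
[  5  11  35  35 279]
rim (array([0.5488206 , 0.24576999]), np.float64(0.0568956911596411), np.float64(0.0011008445577957784)) (array([0.54873165, 0.24593033]), np.float64(0.055826221474911064), np.float64(0.003418500752069259))
[  5  12  35  34 190]
rim (array([0.54773453, 0.24581696]), np.float64(0.055569157866951956), np.float64(0.0009382338139478086)) (array([0.54771925, 0.24596172]), np.float64(0.05439666138452749), np.float64(0.002094088623260111))
plate ((176.68565368652344, 184.13124084472656), (107.6997299194336, 42.30668640136719), 88.11180877685547)
```

View pics/stA.png

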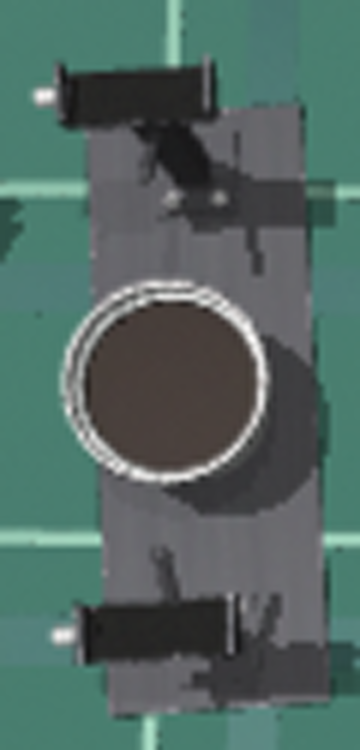

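View pics/stB.png

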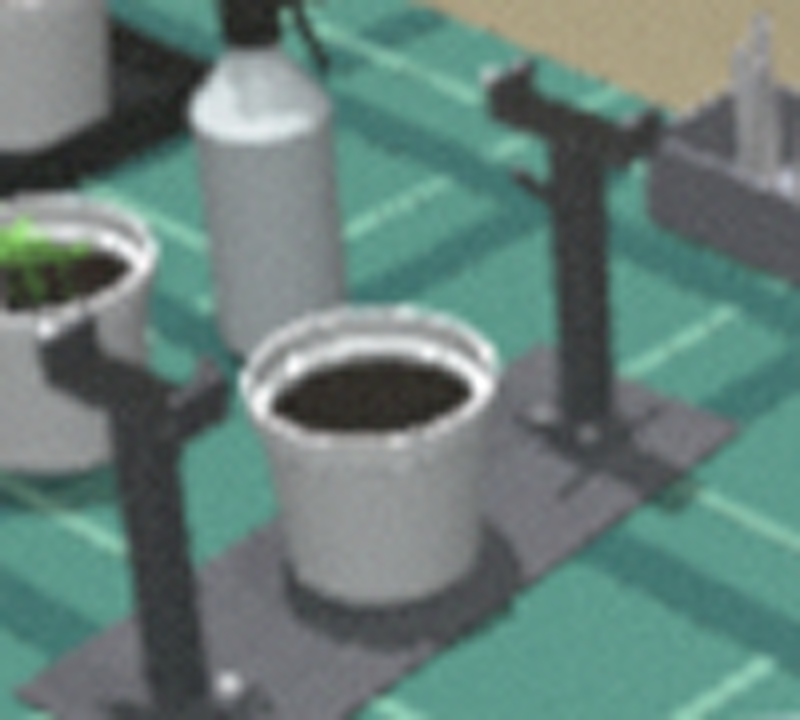

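View pics/pl.png

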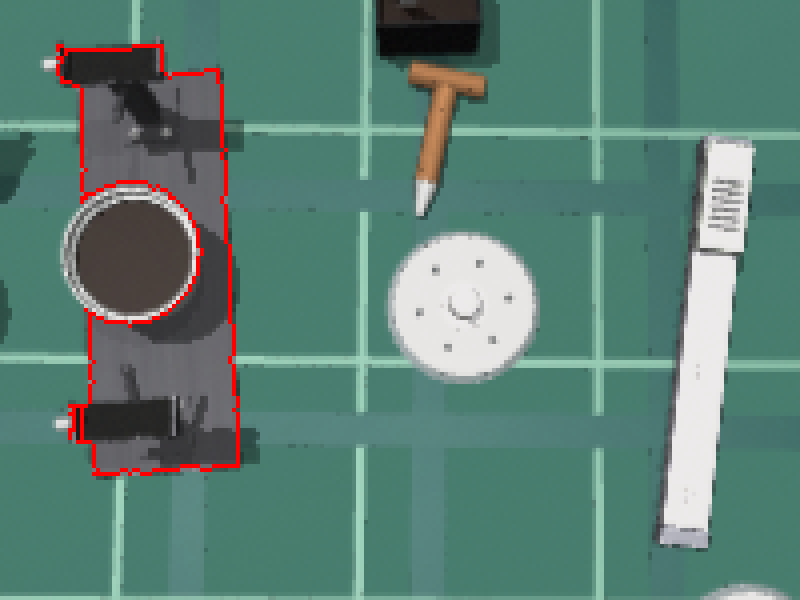

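Run:
```python
from h import *
t=robot.camera("top");s=robot.camera("side")
def lidfit(c,box,z,sat=30,lo=130):
    x0,y0,x1,y1=box; p=c["pixels"][y0:y1,x0:x1].astype(int); m=((p.min(2)>lo)&(p.max(2)-p.min(2)<sat)).astype(np.uint8)
    n,l,st,ce=cv2.connectedComponentsWithStats(m); k=1+st[1:,4].argmax()
    cs,_=cv2.findContours((l==k).astype(np.uint8),cv2.RETR_EXTERNAL,cv2.CHAIN_APPROX_NONE); ct=cv2.convexHull(max(cs,key=cv2.contourArea)).reshape(-1,2)+[x0,y0]
    P=np.array([onz(c,u,v,z)[:2] for u,v in ct]); A=np.c_[2*P,np.ones(len(P))]
    x=np.linalg.lstsq(A,(P**2).sum(1),rcond=None)[0]; r=np.sqrt(x[2]+x[0]**2+x[1]**2)
    return x[:2],r,np.abs(np.linalg.norm(P-x[:2],axis=1)-r).max(),ct
for sat in (25,40):
  print("lid",lidfit(t,(230,170,285,225),0.003,sat)[:3])
  print("lid side",lidfit(s,(235,195,285,232),0.003,sat)[:3])
  print("rim",lidfit(t,(150,155,195,210),0.099,sat)[:3])
f=lambda u,v,k,ox,oy:((u+.5)/k-.5+ox,(v+.5)/k-.5+oy)
# knob top view centre (465,304)/4, top at z .040
kt=f(466,303,4,140,120); print("knob on z.04",kt,onz(t,*kt,.04))
# stand
A=lambda u,v:f(u,v,6,145,120)
TR,BR,BL=[onz(t,*A(*q),.004)[:2] for q in((302,103),(329,700),(108,715))]
print("plate",TR,BR,BL,"ctr",(TR+BL)/2,"yaw",np.arctan2(*(TR-BR)[::-1]),np.linalg.norm(TR-BR),np.linalg.norm(BL-BR))
F=(onz(t,*A(60,94),.182)+onz(t,*A(210,86),.182))/2; N=(onz(t,*A(82,635),.182)+onz(t,*A(235,625),.182))/2
print("cradles",F,N,"ctr",(F+N)/2,"yaw",np.arctan2(*(F-N)[:2][::-1]),np.linalg.norm(F-N))
# side ears
B=lambda u,v:f(u,v,8,160,110)
for q in ((515,75),(640,130),(70,345),(210,385)): print("side ear",onz(s,*B(*q),.182))
# lamp corners  t1 crop 4
L=lambda u,v:f(u,v,4,140,120)
for n,q,z in (("farL",(704,138),.054),("farR",(753,142),.054),("hsL",(693,248),.054),("hsR",(741,254),.054),("barL at housing",(692,252),.036),("barR",(739,256),.036),("nearL",(657,543),.036),("nearR",(708,548),.036)):
    print(n,onz(t,*L(*q),z)[:2])
save(t,"lamp.png",(295,145,340,265),5)
o=robot.get_obs(); r=R.from_quat(o["tool_rot"]); print(r.as_matrix().round(3))
w=robot.camera("wrist"); print(r.inv().apply(w["position"]-o["position"]))
```

```text
lid (array([ 0.51803463, -0.03125294]), np.float64(0.06707609858011811), np.float64(0.0014135830925379872))
lid side (array([ 0.52021641, -0.02811235]), np.float64(0.07034681120861783), np.float64(0.004968384669022913))
rim (array([0.54817872, 0.2458694 ]), np.float64(0.05585881073428121), np.float64(0.001335377518673339))
lid (array([ 0.51759335, -0.03125915]), np.float64(0.06735703393609037), np.float64(0.0018089244063082682))
lid side (array([ 0.52055655, -0.02863605]), np.float64(0.07196609830507604), np.float64(0.004871381887127324))
rim (array([0.54822456, 0.24612597]), np.float64(0.05600530085045991), np.float64(0.0007908773023565796))
knob on z.04 (256.125, 195.375) [ 0.51672547 -0.03313968  0.04      ]
plate [0.73251746 0.18810334] [0.37496567 0.16327513] [0.36531152 0.29123787] ctr [0.54891449 0.2396706 ] yaw 0.06932818673564024 0.3584127805158809 0.12832640600754697
cradles [0.68596464 0.24916423 0.182     ] [0.40833206 0.22783838 0.182     ] ctr [0.54714835 0.23850131 0.182     ] yaw 0.07666267192744212 0.27845042880816967
side ear [0.68226541 0.28475641 0.182     ]
side ear [0.68163659 0.20494652 0.182     ]
side ear [0.3976887  0.25710448 0.182     ]
side ear [0.41530116 0.19076671 0.182     ]
farL [ 0.66162931 -0.23883418]
farR [ 0.65862483 -0.28158598]
hsL [ 0.5647224  -0.22792596]
hsR [ 0.55995097 -0.2693745 ]
barL at housing [ 0.56413546 -0.23068417]
barR [ 0.56105147 -0.27189831]
nearL [ 0.31273077 -0.19735265]
nearR [ 0.3088025  -0.24096376]
[[ 0.335 -0.    -0.942]
 [ 0.942 -0.     0.335]
 [-0.    -1.     0.   ]]
[ 1.60377090e-04 -1.61158360e-01  6.68053783e-02]
```

View pics/lamp.png

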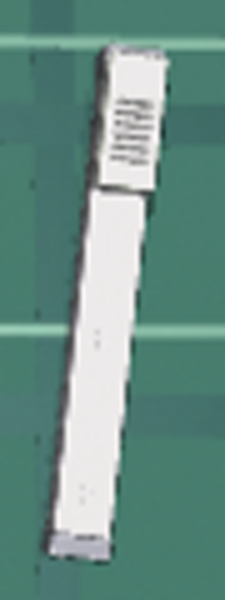

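Measured (m): lid knob about (0.518, -0.032), rim centre (0.548, 0.246), stand centre (0.548, 0.239) with yaw 0.073, lamp middle (0.4885, -0.240) with yaw -0.117, driver end away from the robot. I'll turn the jaws square to the stand first.

```bash
cat >> h.py <<'E'
def go(x,y,z,yaw=None):
    "print tool-axis shift in mm to a world TCP target; yaw = wanted angle of tool x"
    o=robot.get_obs(); r=R.from_quat(o["tool_rot"]); M=r.as_matrix()
    d=r.inv().apply(np.array([x,y,z])-o["position"])*1000
    cy=np.arctan2(M[1,0],M[0,0])
    print("t",round(o["time"],2),"pos",np.round(o["position"],4),"yaw",round(cy,4),"tilt",round(np.arccos(-M[2,1]),4),"F",np.round(o["ft_force"],2),"w",round(o["grip_width"],4))
    print("shift mm",np.round(d,1),"turn",None if yaw is None else round(cy-yaw,3))
E
python3 -m creep '[[[0,-20,0],-0.138,1],[[0,0,0],-0.138,1],[[0,0,0],-0.138,1],[[0,0,0],0,1]]'
python3 -c "
from h import *
go(.518,-.032,.24,1.644)"
```

```text
time: 0.9
position: [0.2095, 0.5888, 0.2428]
tool_rot: [0.482, 0.518, -0.518, -0.482]
ft_force: [-0.4, 0.9, 1.2]
grip_width: 0.0871
t 0.9 pos [0.2095 0.5888 0.2428] yaw 1.6428 tilt 0.0003 F [-0.4   0.92  1.2 ] w 0.0871
shift mm [-641.4    2.6 -263.1] turn -0.001
```

```bash
python3 -m creep '[[[-42.8,0,-17.5],0,1],[[-42.8,0,-17.5],0,1],[[-42.8,0,-17.5],0,1],[[-42.8,0,-17.5],0,1],[[-42.8,0,-17.5],0,1],[[-42.8,0,-17.5],0,1],[[-42.8,0,-17.5],0,1],[[-42.8,0,-17.5],0,1]]'
python3 -m creep '[[[-42.8,0,-17.5],0,1],[[-42.8,0,-17.5],0,1],[[-42.8,0,-17.5],0,1],[[-42.8,0,-17.5],0,1],[[-42.8,0,-17.5],0,1],[[-42.8,0,-17.5],0,1],[[-42.8,0,-17.5],0,1],[[0,0,0],0,1]]'
python3 -c "
from h import *
go(.518,-.032,.10,1.644)
w=robot.camera('wrist');save(w,'w1.png',None,1.5)
save(robot.camera('top'),'t2.png',(140,80,396,272),3)"
```

```text
time: 1.7
position: [0.3744, 0.2558, 0.2428]
tool_rot: [0.483, 0.517, -0.517, -0.482]
ft_force: [0.7, -0.1, -0.5]
grip_width: 0.0872
time: 2.5
position: [0.5213, -0.0381, 0.2429]
tool_rot: [0.486, 0.516, -0.515, -0.482]
ft_force: [-0.3, 0.7, -0.2]
grip_width: 0.0871
t 2.5 pos [ 0.5213 -0.0381  0.2429] yaw 1.6341 tilt 0.0056 F [-0.27  0.73 -0.17] w 0.0871
shift mm [  6.7 142.8   3.6] turn -0.01
```

View pics/w1.png

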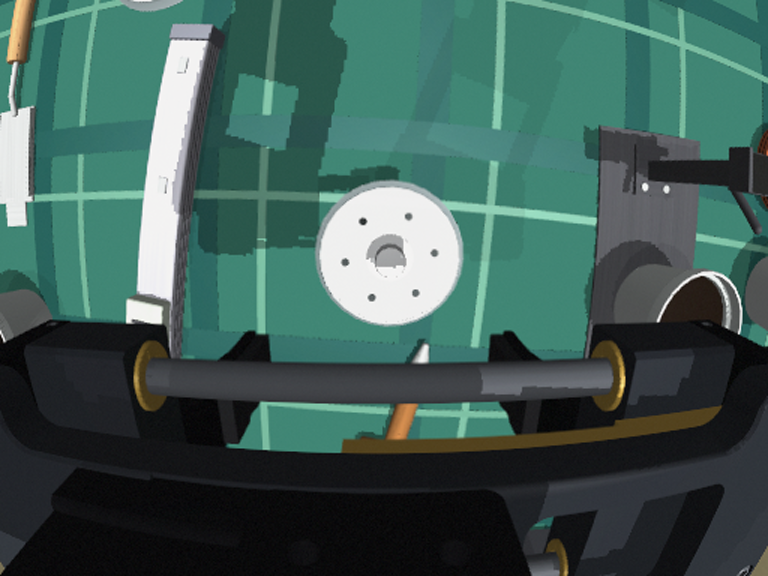

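View pics/t2.png

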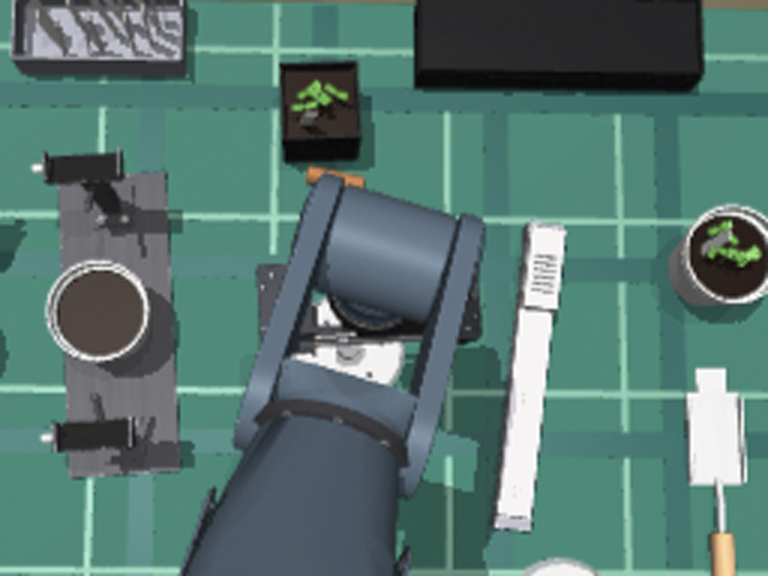

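Wrist view: left lid with knob at about (259,173) native, centred between the fingers; the lamp is at the left and the pot at the right. Next I'll refine lid and lamp positions from this view.

```bash
cat >> h.py <<'E'
def wray(c,u,v):
    a=np.array([(u-c["cx"])/c["fx"],(v-c["cy"])/c["fy"]]); th=np.linalg.norm(a)
    k=np.sin(th)/th if th>1e-9 else 1
    return np.array(c["position"]),R.from_quat(c["rotation"]).apply([a[0]*k,-a[1]*k,-np.cos(th)])
def wonz(c,u,v,z):
    p,d=wray(c,u,v); return p+d*(z-p[2])/d[2]
def wcirc(c,box,z,sat=30,lo=130,f=wonz):
    x0,y0,x1,y1=box; p=c["pixels"][y0:y1,x0:x1].astype(int); m=((p.min(2)>lo)&(p.max(2)-p.min(2)<sat)).astype(np.uint8)
    n,l,st,ce=cv2.connectedComponentsWithStats(m); k=1+st[1:,4].argmax()
    cs,_=cv2.findContours((l==k).astype(np.uint8),cv2.RETR_EXTERNAL,cv2.CHAIN_APPROX_NONE); ct=cv2.convexHull(max(cs,key=cv2.contourArea)).reshape(-1,2)+[x0,y0]
    P=np.array([f(c,u,v,z)[:2] for u,v in ct]); A=np.c_[2*P,np.ones(len(P))]
    x=np.linalg.lstsq(A,(P**2).sum(1),rcond=None)[0]; r=np.sqrt(x[2]+x[0]**2+x[1]**2)
    return x[:2].round(4),r.round(4),np.abs(np.linalg.norm(P-x[:2],axis=1)-r).max().round(4)
E
python3 - <<'E'
from h import *
go(.518,-.032,.10,1.644)
w=robot.camera("wrist"); 
print("lid",wcirc(w,(200,115,315,222),0.003),wcirc(w,(200,115,315,222),0.003,40,100))
save(w,"w2.png",(225,140,295,200),10)
L=lambda u,v:((u+.5)/1.5-.5,(v+.5)/1.5-.5)
for n,q,z in (("hsL",(126,298),.054),("hsR",(168,301),.054),("nearL",(172,25),.036),("nearR",(220,38),.036)): print(n,wonz(w,*L(*q),z)[:2])
go(.518,-.032,.10,1.644)
E
```

```text
t 2.6 pos [ 0.5175 -0.0333  0.2422] yaw 1.6382 tilt 0.0012 F [-0.48  0.6  -0.69] w 0.0866
shift mm [  1.2 142.2  -0.7] turn -0.006
lid (array([ 0.5181, -0.0285]), np.float64(0.0673), np.float64(0.0005)) (array([ 0.5181, -0.0286]), np.float64(0.068), np.float64(0.0004))
hsL [ 0.55627775 -0.25966465]
hsR [ 0.55593069 -0.21486515]
nearL [ 0.30699597 -0.23152354]
nearR [ 0.32446078 -0.18214482]
t 2.65 pos [ 0.5168 -0.0322  0.2422] yaw 1.6405 tilt 0.0018 F [-0.39 -0.7  -0.22] w 0.0873
shift mm [ -0.  142.2  -1.4] turn -0.004
```

View pics/w2.png

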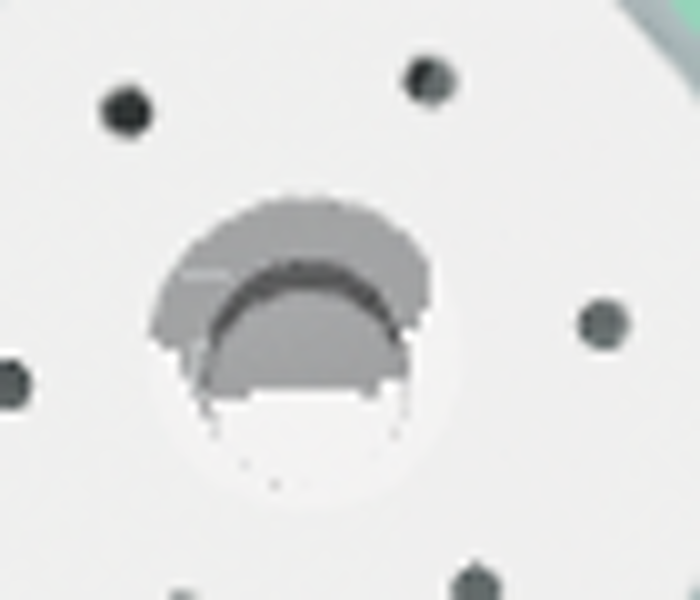

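```bash
python3 -m creep '[[[2,40,-1],-0.004,1],[[0,40,0],0,1],[[0,40,0],0,1],[[0,40,0],0,1],[[0,20,0],0,1],[[0,0,0],0,1],[[0,0,0],0,1]]'
python3 - <<'E'
from h import *
w=robot.camera("wrist"); save(w,"w3.png",None,1.5)
go(.518,-.030,.018,1.644)
E
```

```text
time: 3.35
position: [0.5181, -0.0292, 0.0629]
tool_rot: [-0.48, -0.519, 0.519, 0.481]
ft_force: [-0.3, -0.2, -0.0]
grip_width: 0.0869
t 3.4 pos [ 0.5189 -0.0297  0.0637] yaw 1.648 tilt 0.0016 F [-0.08  0.2   0.62] w 0.0869
shift mm [-0.2 45.7  1. ] turn 0.004
```

View pics/w3.png

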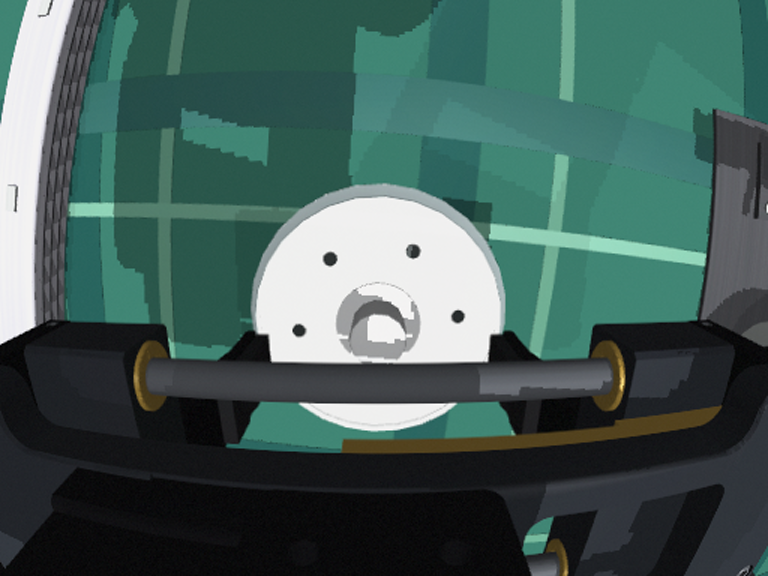

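The knob (about (252,220) native) lies midway between the fingers. Going down and gripping.

```bash
python3 -m creep '[[[0,20,0.5],0,1],[[0,15,0],0,1],[[0,10,0],0,1],[[0,0,0],0,1],[[0,0,0],0,0.6],[[0,0,0],0,0.3],[[0,0,0],0,0.2],[[0,0,0],0,0]]' 12
python3 -m creep '[[[0,0,0],0,0],[[0,0,0],0,0],[[0,0,0],0,0],[[0,0,0],0,0],[[0,0,0],0,0]]'
python3 - <<'E'
from h import *
go(.518,-.030,.16,1.644)
E
```

```text
time: 4.2
position: [0.5183, -0.0306, 0.018]
tool_rot: [0.481, 0.519, -0.519, -0.48]
ft_force: [-0.1, -0.1, -0.4]
grip_width: 0.0628
time: 4.7
position: [0.5179, -0.0305, 0.0175]
tool_rot: [-0.481, -0.519, 0.519, 0.481]
ft_force: [0.7, 0.3, -0.3]
grip_width: 0.0256
t 4.7 pos [ 0.5179 -0.0305  0.0175] yaw 1.6469 tilt 0.0002 F [ 0.75  0.27 -0.3 ] w 0.0256
shift mm [ 5.000e-01 -1.425e+02 -1.000e-01] turn 0.003
```

```bash
python3 -m creep '[[[0,-10,0],0,0],[[0,-30,0],0,0],[[0,-40,0],0,0],[[0,-40,0],0,0],[[0,-40,0],0,0],[[0,-20,0],0,0],[[0,0,0],0,0],[[0,0,0],0,0]]'
python3 - <<'E'
from h import *
w=robot.camera("wrist"); save(w,"w4.png",None,1.5)
s=robot.camera("side"); save(s,"s4.png",(150,60,350,260),3)
go(.5482,.246,.2,1.644)
E
```

```text
time: 5.5
position: [0.5175, -0.0304, 0.1978]
tool_rot: [0.481, 0.519, -0.519, -0.48]
ft_force: [-0.3, 0.2, -1.7]
grip_width: 0.0256
t 5.6 pos [ 0.5166 -0.0302  0.1962] yaw 1.647 tilt 0.0033 F [-0.96 -0.28 -0.96] w 0.0255
shift mm [273.   -3.6 -52.5] turn 0.003
```

View pics/w4.png

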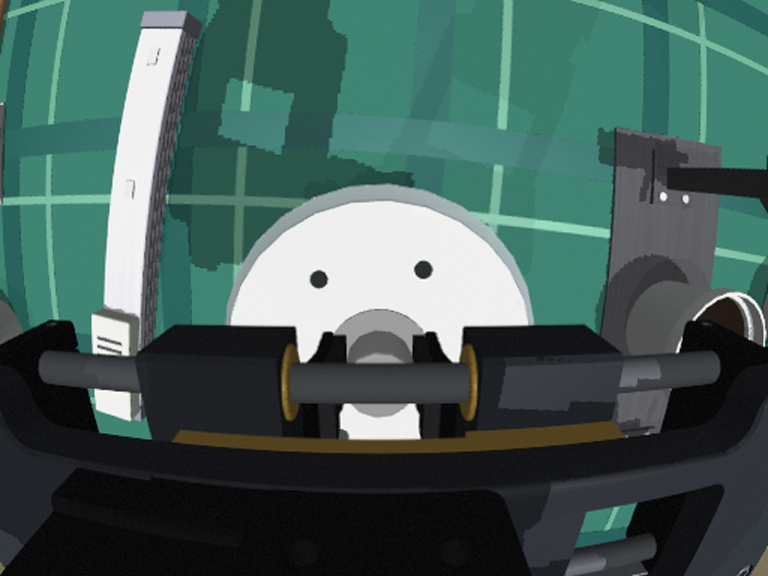

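View pics/s4.png

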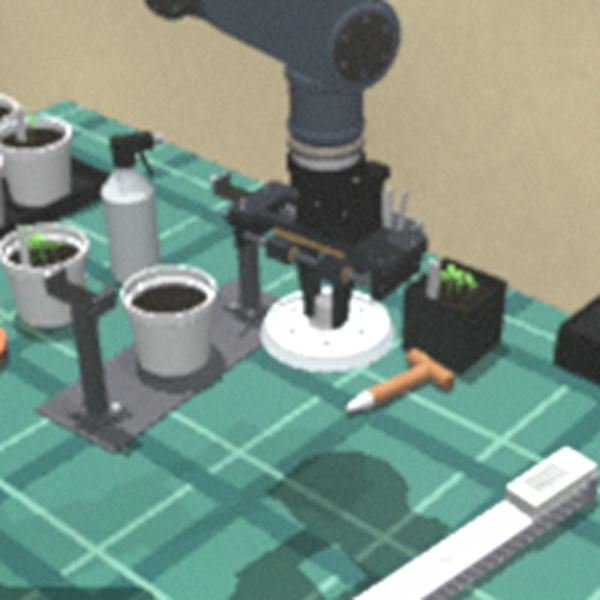

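```bash
python3 -m creep '[[[30,-3,-6],0,0],[[40,0,-8],0,0],[[40,0,-8],0,0],[[40,0,-8],0,0],[[40,0,-8],0,0],[[40,0,-7],0,0],[[30,0,-5],0,0],[[13,0,-2],0.003,0]]'
python3 -m creep '[[[0,0,0],0,0],[[0,0,0],0,0],[[0,0,0],0,0],[[0,0,0],0,0]]'
python3 - <<'E'
from h import *
go(.5482,.246,.135,1.644)
w=robot.camera("wrist"); save(w,"w5.png",None,1.5)
s=robot.camera("side"); save(s,"s5.png",(150,90,290,200),5)
t=robot.camera("top"); save(t,"t5.png",(130,110,250,240),5)
go(.5482,.246,.135,1.644)
E
```

```text
time: 6.4
position: [0.5479, 0.2481, 0.1983]
tool_rot: [-0.48, -0.518, 0.52, 0.482]
ft_force: [0.1, -0.9, -0.8]
grip_width: 0.0254
time: 6.8
position: [0.549, 0.2441, 0.2005]
tool_rot: [-0.482, -0.517, 0.518, 0.482]
ft_force: [-0.1, 0.2, -0.9]
grip_width: 0.0256
t 6.8 pos [0.549  0.2441 0.2005] yaw 1.6421 tilt 0.0007 F [-0.14  0.22 -0.85] w 0.0256
shift mm [ 2.  65.5  0.7] turn -0.002
t 6.95 pos [0.5492 0.2447 0.2007] yaw 1.6427 tilt 0.0001 F [-0.26  0.22 -0.02] w 0.0258
shift mm [ 1.3 65.7  0.9] turn -0.001
```

View pics/w5.png

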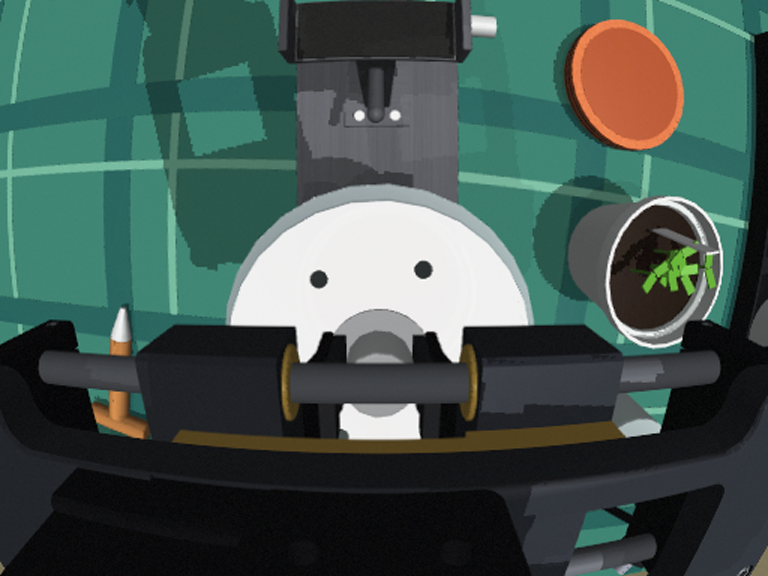

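View pics/s5.png

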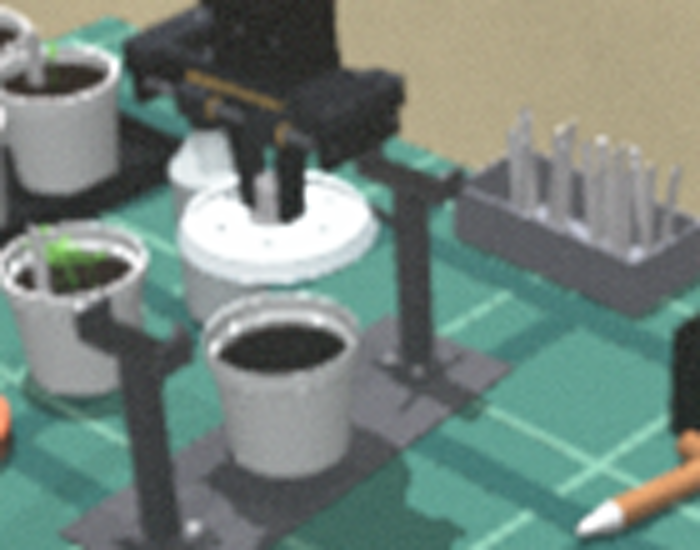

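View pics/t5.png

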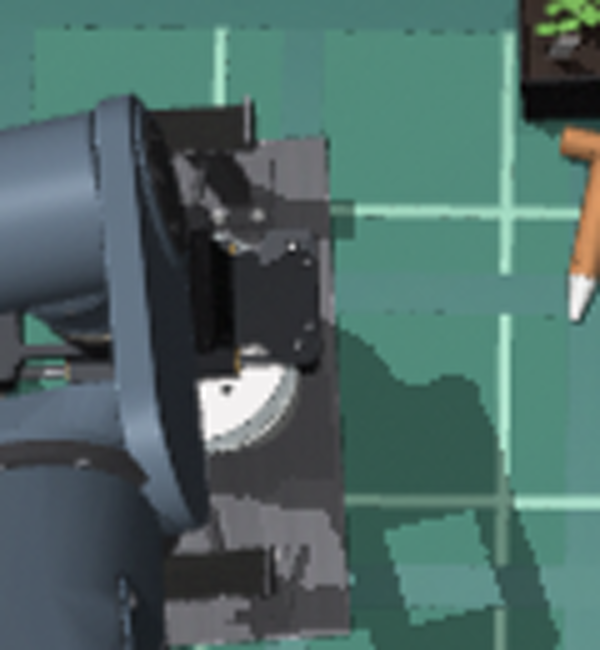

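Run:
```python
from h import *
o=robot.get_obs(); w=robot.camera("wrist")
p=w["pixels"].astype(int)
m=((p.min(2)>215)).astype(np.uint8)
n,l,st,ce=cv2.connectedComponentsWithStats(m); k=l[165,250]; print(st[k])
cs,_=cv2.findContours((l==k).astype(np.uint8),cv2.RETR_EXTERNAL,cv2.CHAIN_APPROX_NONE); ct=max(cs,key=cv2.contourArea).reshape(-1,2)
ct=ct[(ct[:,1]<210)]; ct=np.array([c for c in ct if np.hypot(c[0]-252,c[1]-222)>75])
for z in (o["position"][2]-.0175+.014,):
    P=np.array([wonz(w,u,v,z)[:2] for u,v in ct]); A=np.c_[2*P,np.ones(len(P))]
    x=np.linalg.lstsq(A,(P**2).sum(1),rcond=None)[0]; r=np.sqrt(x[2]+x[0]**2+x[1]**2)
    print(len(P),"lid centre",x[:2],r,"res",np.abs(np.linalg.norm(P-x[:2],axis=1)-r).max(),"tcp",o["position"])
# pot rim in side view
s=robot.camera("side"); x0,y0=190,144
for lo in(130,150): print("rim side",wcirc(s,(188,146,224,164),.099,35,lo,onz))
save(s,"s6.png",(185,140,230,195),12)
```

```text
[  154   134   198   107 12511]
237 lid centre [0.5497658  0.24542758] 0.06124546503929468 res 0.0005061352021735743 tcp [0.5491883  0.24474795 0.20072316]
rim side (array([0.5495, 0.2651]), np.float64(0.0688), np.float64(0.017))
rim side (array([0.547 , 0.2513]), np.float64(0.0572), np.float64(0.0041))
```

View pics/s6.png

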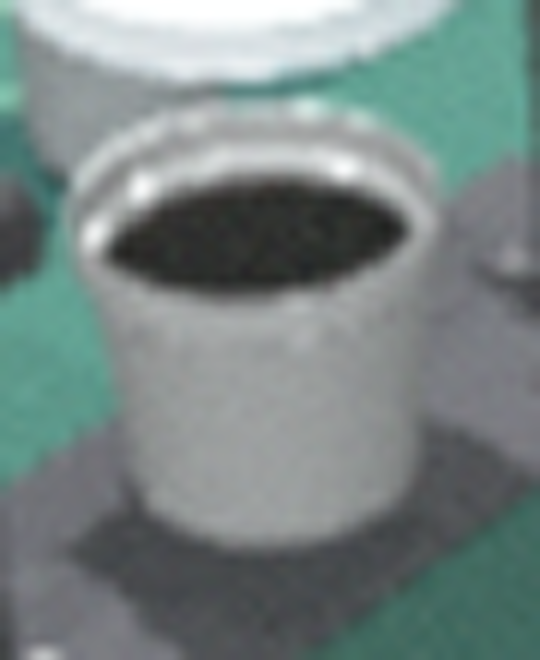

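Run:
```python
from h import *
s=robot.camera("side")
for c in ((.5482,.246),(.547,.25),(.549,.243)):
    a=np.linspace(0,2*np.pi,73); P=np.array([proj(s,(c[0]+.056*np.cos(t),c[1]+.056*np.sin(t),.099)) for t in a])
    q=(P-[185,140]+.5)*12-.5; print(c,"left",q[:,0].min(),"right",q[:,0].max(),"back",q[:,1].min(),"front",q[:,1].max())
go(.5482,.246,.13,1.644)
```

```text
(0.5482, 0.246) left 72.64105685039829 right 449.4225014830221 back 105.36887989321053 front 308.6785966669738
(0.547, 0.25) left 60.640798528923824 right 437.12253128092516 back 102.45040610086335 front 305.3863108240331
(0.549, 0.243) left 81.40300395816189 right 458.42516203529055 back 107.69111323075958 front 311.2976839632455
t 7.1 pos [0.5491 0.2453 0.2007] yaw 1.6434 tilt 0.0001 F [-0.49 -0.07 -0.37] w 0.0252
shift mm [ 0.8 70.7  0.8] turn -0.001
```

```bash
python3 -m creep '[[[0.8,25,1.2],0,0],[[0,30,0],0,0],[[0,22,0],0,0],[[0,3,0],0,0],[[0,0,0],0,0],[[0,0,0],0,0],[[0,0,0],0,0]]'
python3 - <<'E'
from h import *
go(.5477,.246,.1065,1.644)
w=robot.camera("wrist"); save(w,"w7.png",None,1.5)
s=robot.camera("side"); save(s,"s7.png",(170,120,270,200),7)
E
```

```text
time: 7.8
position: [0.5489, 0.2466, 0.1221]
tool_rot: [0.482, 0.519, -0.517, -0.481]
ft_force: [-0.2, 0.8, -1.2]
grip_width: 0.0254
t 7.8 pos [0.5489 0.2466 0.1221] yaw 1.6441 tilt 0.003 F [-0.23  0.78 -1.22] w 0.0254
shift mm [-0.6 15.5  1.2] turn 0.0
```

View pics/s7.png

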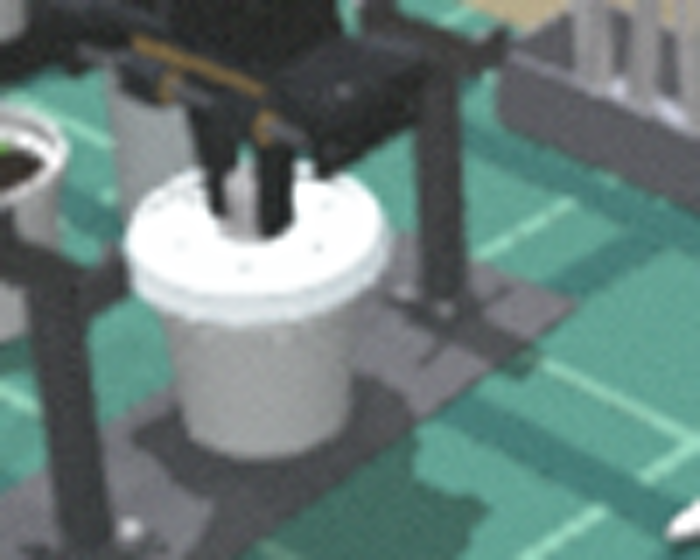

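The lid (about (206,154)) is centred over the pot in the side view and ready to lower. I'll lower slowly while watching the force.

```bash
python3 -m creep '[[[-0.3,2,0.8],0,0],[[0,2,0],0,0],[[0,2,0],0,0],[[0,2,0],0,0],[[0,2,0],0,0],[[0,0,0],0,0],[[0,0,0],0,0]]'
python3 -c "
from h import *
go(.5477,.246,.1055,1.644)"
```

```text
time: 8.6
position: [0.5469, 0.246, 0.1104]
tool_rot: [-0.481, -0.518, 0.518, 0.481]
ft_force: [-0.7, -0.5, -1.0]
grip_width: 0.0256
t 8.6 pos [0.5469 0.246  0.1104] yaw 1.644 tilt 0.0002 F [-0.7  -0.48 -0.97] w 0.0256
shift mm [-0.   4.9 -0.8] turn 0.0
```

```bash
python3 -m creep '[[[0,1.5,-0.4],0,0],[[0,1.5,0],0,0],[[0,1,0],0,0],[[0,0.5,0],0,0],[[0,0,0],0,0],[[0,0,0],0,0]]'
python3 -c "
from h import *
go(.5477,.246,.1055,1.644)"
```

```text
time: 9.2
position: [0.5474, 0.246, 0.106]
tool_rot: [0.481, 0.518, -0.518, -0.481]
ft_force: [-0.3, 0.3, -0.9]
grip_width: 0.0252
t 9.2 pos [0.5474 0.246  0.106 ] yaw 1.644 tilt 0.0 F [-0.26  0.34 -0.87] w 0.0252
shift mm [-0.1  0.5 -0.3] turn 0.0
```

```bash
python3 -m creep '[[[0,0.7,0],0,0],[[0,0.7,0],0,0],[[0,0,0],0,0],[[0,0,0],0,0]]'
python3 -c "
from h import *
go(.5477,.246,.1055,1.644)
s=robot.camera('side'); save(s,'s8.png',(170,120,270,200),7)
go(.5477,.246,.1055,1.644)"
```

```text
time: 9.6
position: [0.5475, 0.246, 0.1058]
tool_rot: [0.481, 0.518, -0.518, -0.481]
ft_force: [-1.9, -0.7, 5.7]
grip_width: 0.0257
t 9.6 pos [0.5475 0.246  0.1058] yaw 1.6441 tilt 0.0007 F [-1.95 -0.67  5.74] w 0.0257
shift mm [-0.1  0.3 -0.2] turn 0.0
t 9.65 pos [0.5475 0.2461 0.1058] yaw 1.6441 tilt 0.0007 F [-1.16  0.11  6.14] w 0.0257
shift mm [-0.1  0.3 -0.2] turn 0.0
```

View pics/s8.png

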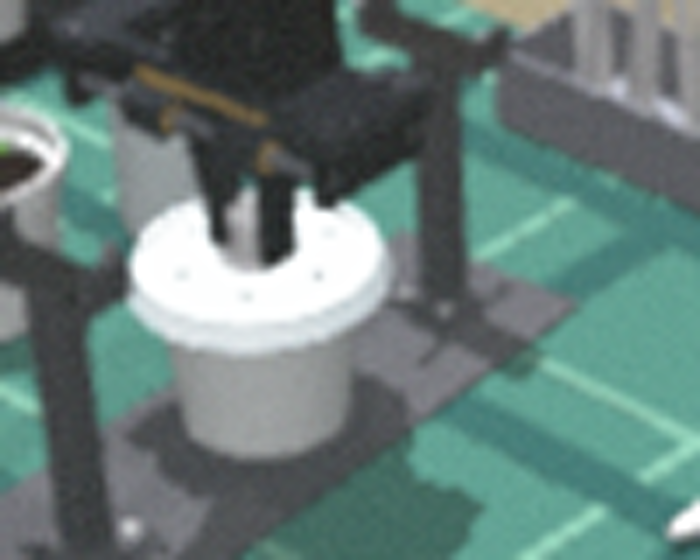

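Contact of about 6 N at the expected seated height (TCP 0.1058). Releasing and rising straight up.

```bash
python3 -m creep '[[[0,-0.5,0],0,0],[[0,0,0],0,0.5],[[0,0,0],0,0.6],[[0,0,0],0,0.6],[[0,0,0],0,0.8],[[0,0,0],0,0.8],[[0,0,0],0,0.8],[[0,0,0],0,0.8]]'
python3 -m creep '[[[0,-5,0],0,0.8],[[0,-20,0],0,0.8],[[0,-40,0],0,0.8],[[0,-40,0],0,0.8],[[0,-40,0],0,1],[[0,-20,0],0,1],[[0,0,0],0,1],[[0,0,0],0,1]]'
python3 - <<'E'
from h import *
w=robot.camera("wrist"); save(w,"w9.png",None,1.5)
s=robot.camera('side'); save(s,'s9.png',(170,120,270,200),7)
go(.543,-.2464,.26,np.pi/2-.117)
E
```

```text
time: 10.45
position: [0.5473, 0.246, 0.1051]
tool_rot: [-0.481, -0.518, 0.518, 0.481]
ft_force: [-0.6, -0.2, -1.0]
grip_width: 0.0682
time: 11.25
position: [0.547, 0.2459, 0.2701]
tool_rot: [-0.481, -0.518, 0.518, 0.481]
ft_force: [-1.0, -0.4, -0.3]
grip_width: 0.0857
t 11.35 pos [0.5461 0.2457 0.2684] yaw 1.6439 tilt 0.0038 F [-0.04 -0.57 -0.15] w 0.086
shift mm [-490.5    8.8   39.1] turn 0.19
```

View pics/w9.png

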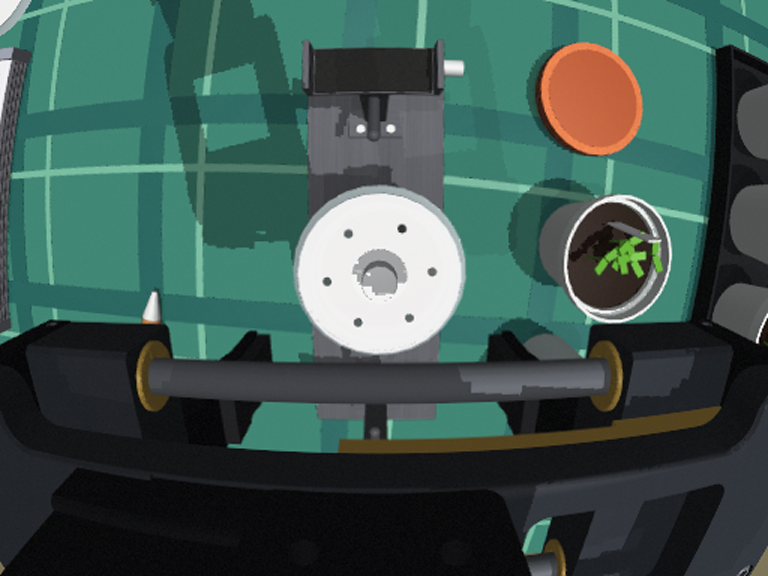

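View pics/s9.png

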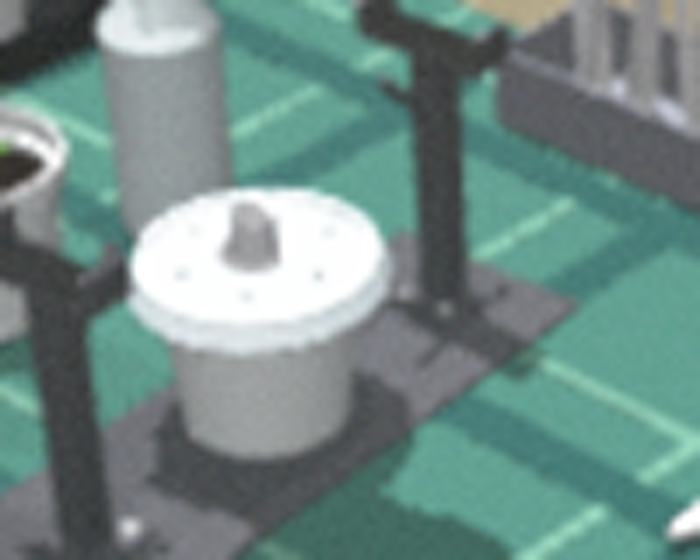

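The lid now sits on the pot (side px about (206,158)), released and visibly level; its height did not change between pressed (s8) and released. Next the check measurements and the lamp.

Run:
```python
from h import *
w=robot.camera("wrist")
print("lid", wcirc(w,(190,118,318,240),.090,30,130), "side",)
L=lambda u,v:((u+.5)/1.5-.5,(v+.5)/1.5-.5)
a=wonz(w,*L(306,67),.182);b=wonz(w,*L(440,66),.182);print("near cradle",a,b,(a+b)/2)
print("far upright/cradle? plate near corners",wonz(w,*L(308,100),.004))
# plate edges at two rows
for q in ((307,180),(443,180),(317,417),(437,417)): print(q,wonz(w,*L(*q),.004)[:2])
go(.543,-.2464,.26,np.pi/2-.117)
```

```text
lid (array([0.548 , 0.2472]), np.float64(0.0677), np.float64(0.0006)) side
near cradle [0.41390412 0.19611063 0.182     ] [0.4082331  0.27037726 0.182     ] [0.41106861 0.23324395 0.182     ]
far upright/cradle? plate near corners [0.39971644 0.16842749 0.004     ]
(307, 180) [0.47765019 0.17298978]
(443, 180) [0.46847687 0.30206915]
(317, 417) [0.7269147  0.19196121]
(437, 417) [0.7174174  0.32257976]
t 11.4 pos [0.5462 0.2457 0.2682] yaw 1.6439 tilt 0.0041 F [-0.1   0.6  -0.08] w 0.0866
shift mm [-490.5    8.7   39.1] turn 0.19
```

```bash
python3 -m creep '[[[0,0,0],0.095,1],[[0,0,0],0.095,1],[[0,0,0],0,1]]'
python3 -c "
from h import *
go(.543,-.2464,.25,np.pi/2-.117)"
```

```text
time: 11.7
position: [0.5466, 0.2458, 0.2684]
tool_rot: [-0.528, -0.469, 0.471, 0.529]
ft_force: [1.2, -0.3, 0.7]
grip_width: 0.087
t 11.7 pos [0.5466 0.2458 0.2684] yaw 1.4541 tilt 0.0034 F [ 1.24 -0.3   0.66] w 0.087
shift mm [-489.3   18.8  -53.8] turn 0.0
```

```bash
python3 -m creep '[[[-30,0,-3.3],0,1],[[-45,0,-5],0,1],[[-45,0,-5],0,1],[[-45,0,-5],0,1],[[-45,0,-5],0,1],[[-45,0,-5],0,1],[[-45,0,-5],0,1],[[-45,0,-5],0,1]]'
python3 -m creep '[[[-45,0,-5],0,1],[[-45,5,-5],0,1],[[-35,5,-3.5],0,1],[[-19,8,-2],0,1],[[0,0,0],0,1],[[0,0,0],0,1],[[0,0,0],0,1]]'
python3 -c "
from h import *
w=robot.camera('wrist'); save(w,'w10.png',None,1.5)
go(.543,-.2464,.25,np.pi/2-.117)"
```

```text
time: 12.5
position: [0.5445, -0.1028, 0.2693]
tool_rot: [-0.527, -0.47, 0.471, 0.528]
ft_force: [0.8, -0.1, -0.8]
grip_width: 0.0868
time: 13.2
position: [0.5438, -0.2439, 0.252]
tool_rot: [-0.527, -0.471, 0.47, 0.528]
ft_force: [0.1, 0.3, -0.1]
grip_width: 0.0872
t 13.25 pos [ 0.544  -0.244   0.2523] yaw 1.4564 tilt 0.0007 F [ 0.25 -0.36 -0.12] w 0.0869
shift mm [-2.5  2.3  0.7] turn 0.003
```

View pics/w10.png

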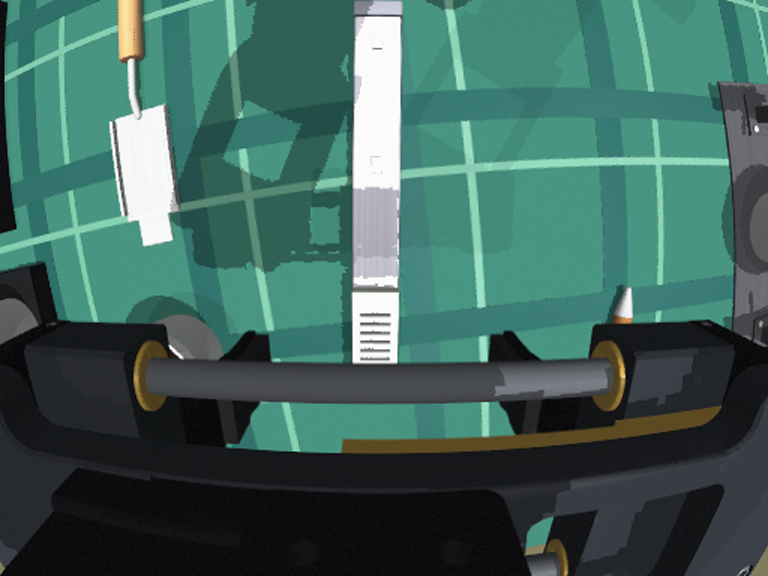

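Run:
```python
from h import *
w=robot.camera("wrist")
save(w,"w11.png",(225,180,275,240),10)
L=lambda u,v:((u+.5)/1.5-.5,(v+.5)/1.5-.5)
hs=(wonz(w,*L(352.5,291),.054)+wonz(w,*L(398.5,291),.054))/2
b1=(wonz(w,*L(353,286),.036)+wonz(w,*L(400,286),.036))/2
b2=(wonz(w,*L(354.5,16),.036)+wonz(w,*L(402,16),.036))/2
m=(wonz(w,*L(353.5,150),.036)+wonz(w,*L(401,150),.036))/2
for n,x in (("hs",hs),("b1",b1),("m",m),("b2 near cap edge",b2)): print(n,x)
d=(b1-b2)[:2]; print("yaw",np.arctan2(d[1],d[0]),np.linalg.norm(d))
go(.543,-.2464,.25,np.pi/2-.117)
```

```text
hs [ 0.56361586 -0.24813606  0.054     ]
b1 [ 0.56357633 -0.24734758  0.036     ]
m [ 0.44766539 -0.23323819  0.036     ]
b2 near cap edge [ 0.32773909 -0.21855527  0.036     ]
yaw -0.12148433224864859 0.23758829942746773
t 13.3 pos [ 0.5441 -0.2441  0.2525] yaw 1.4564 tilt 0.0003 F [-0.37 -0.54 -0.8 ] w 0.0869
shift mm [-2.4  2.5  0.8] turn 0.003
```

View pics/w11.png

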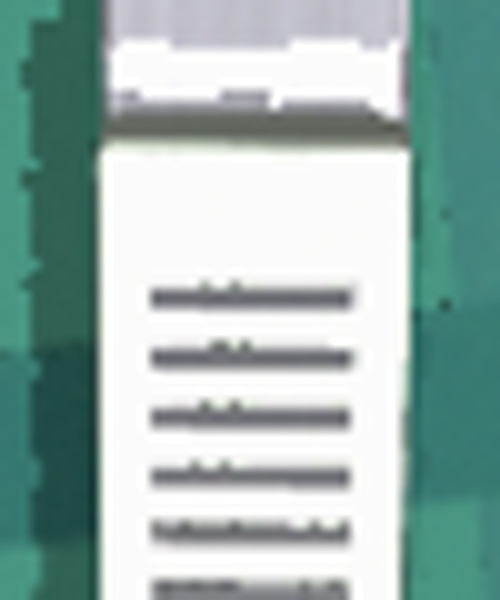

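Housing edge at about (234,194) native gives the balance point at (0.543, -0.246), agreeing with the top view within 1–2 mm. Descending.

```bash
python3 -m creep '[[[-2,40,1.5],0.004,1],[[0,40,0],0,1],[[0,40,0],0,1],[[0,40,0],0,1],[[0,20,0],0,1],[[0,0,0],0,1],[[0,0,0],0,1],[[0,0,0],0,1]]'
python3 - <<'E'
from h import *
w=robot.camera('wrist'); save(w,'w12.png',None,1.5)
go(.5415,-.246,.006,1.452)
E
```

```text
time: 14.1
position: [0.5435, -0.2481, 0.074]
tool_rot: [0.53, 0.469, -0.469, -0.528]
ft_force: [0.2, -0.2, -0.5]
grip_width: 0.0868
t 14.15 pos [ 0.5435 -0.2482  0.0742] yaw 1.4507 tilt 0.0041 F [-0.41 -0.13  0.42] w 0.0866
shift mm [ 2.1 68.2  2.5] turn -0.001
```

View pics/w12.png

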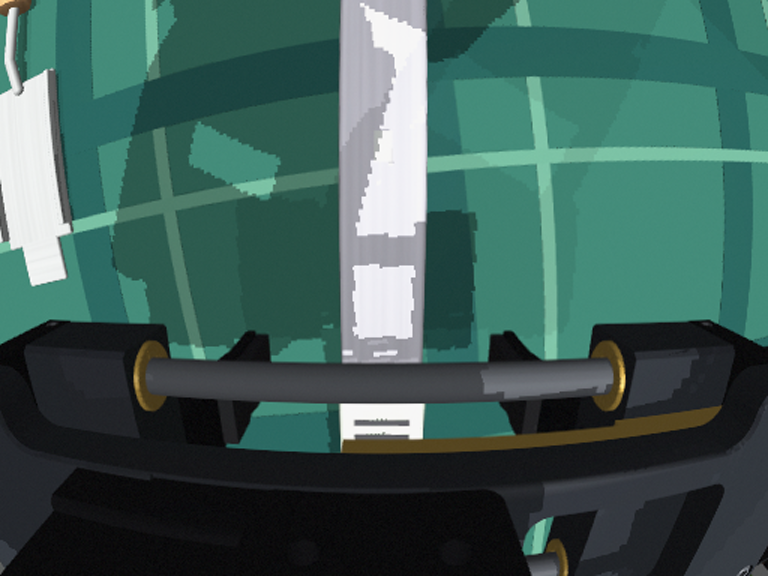

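```bash
python3 -m creep '[[[1,30,1.5],0,1],[[0,20,0],0,1],[[0,10,0],0,1],[[0,6,0],0,1],[[0,0,0],0,1],[[0,0,0],0,1],[[0,0,0],0,0.6],[[0,0,0],0,0.5]]' 40
python3 - <<'E'
from h import *
go(.5415,-.246,.007,1.452)
E
```

```text
time: 14.95
position: [0.5412, -0.2469, 0.0069]
tool_rot: [0.53, 0.469, -0.469, -0.529]
ft_force: [-0.3, -0.8, -0.6]
grip_width: 0.0778
t 14.95 pos [ 0.5412 -0.2469  0.0069] yaw 1.45 tilt 0.0015 F [-0.32 -0.81 -0.57] w 0.0778
shift mm [ 0.9 -0.1 -0.2] turn -0.002
```

```bash
python3 -m creep '[[[0,0,0],0,0.45],[[0,0,0],0,0.3],[[0,0,0],0,0],[[0,0,0],0,0],[[0,0,0],0,0],[[0,0,0],0,0],[[0,0,0],0,0],[[0,0,0],0,0]]' 40
python3 -m creep '[[[0,-8,0],0,0],[[0,-15,0],0,0],[[0,-15,0],0,0],[[0,-10,0],0,0],[[0,0,0],0,0],[[0,0,0],0,0],[[0,0,0],0,0]]'
python3 - <<'E'
from h import *
w=robot.camera('wrist'); save(w,'w13.png',None,1.5)
s=robot.camera('side'); save(s,'s13.png',(230,140,400,300),4)
go(.5415,-.246,.007,1.452); print(robot.get_obs()["moment"])
E
```

```text
time: 15.75
position: [0.5407, -0.2465, 0.0061]
tool_rot: [-0.529, -0.469, 0.469, 0.529]
ft_force: [-0.2, 0.7, -0.1]
grip_width: 0.0397
time: 16.45
position: [0.5402, -0.2462, 0.0538]
tool_rot: [-0.529, -0.469, 0.469, 0.53]
ft_force: [-0.1, -0.1, -6.1]
grip_width: 0.0396
t 16.55 pos [ 0.5402 -0.2462  0.0535] yaw 1.45 tilt 0.0015 F [ 0.57  0.28 -6.35] w 0.0397
shift mm [ 0.3 46.5 -1.3] turn -0.002
[ 0.01723692  0.03172187 -0.0388398 ]
```

View pics/w13.png

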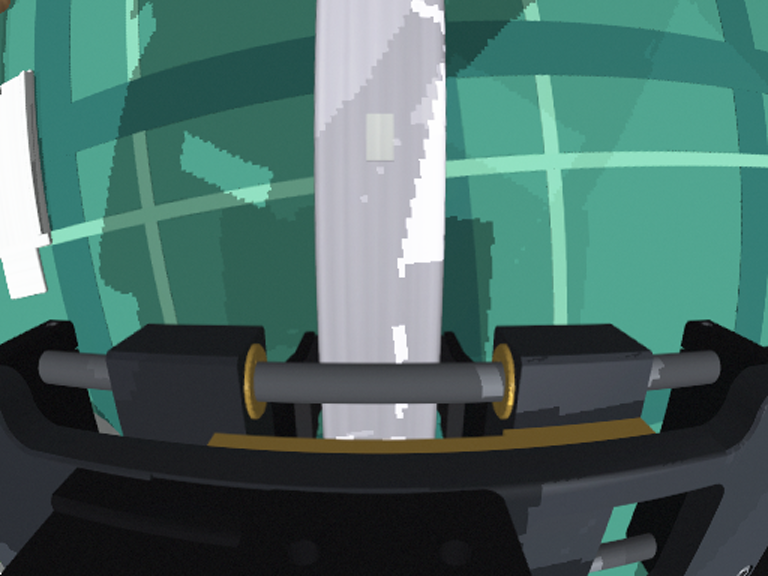

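View pics/s13.png

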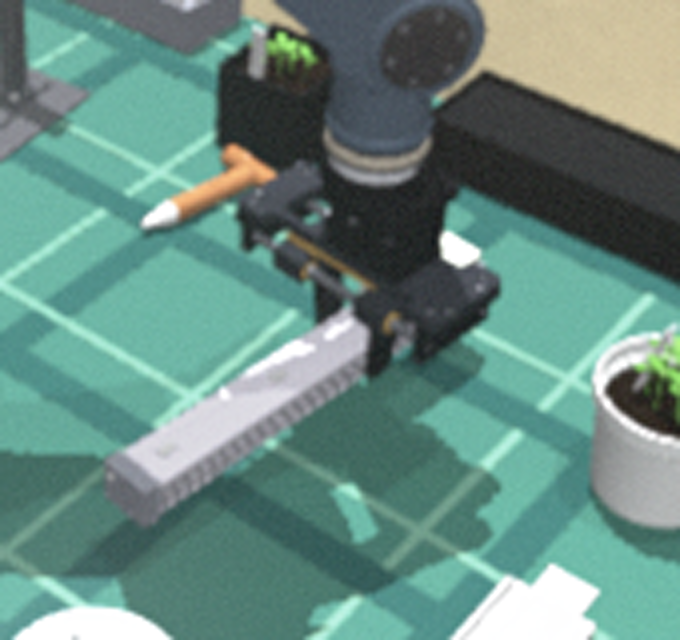

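The lamp is held at +52 mm or so, F about 6.2 N, with near-zero moment, so it is balanced. Its mid height is about 0.066 m. Now lift to travel height and turn to the stand's yaw.

```bash
python3 -m creep '[[[0,-15,0],0,0],[[0,-30,0],0,0],[[0,-35,0],0,0],[[0,-35,0],0,0],[[0,-35,0],0,0],[[0,-25,0],0,0],[[0,-15,0],0,0],[[0,-5,0],0,0]]'
python3 -m creep '[[[0,0,0],-0.03,0],[[0,0,0],-0.05,0],[[0,0,0],-0.05,0],[[0,0,0],-0.04,0],[[0,0,0],-0.025,0],[[0,0,0],0,0],[[0,0,0],0,0]]'
python3 - <<'E'
from h import *
go(.600,.2444,.245,1.6458); print(robot.get_obs()["moment"])
E
```

```text
time: 17.35
position: [0.5413, -0.2469, 0.2521]
tool_rot: [0.531, 0.469, -0.469, -0.528]
ft_force: [1.1, -0.4, -7.0]
grip_width: 0.0397
time: 18.05
position: [0.5404, -0.2463, 0.2484]
tool_rot: [-0.481, -0.518, 0.518, 0.482]
ft_force: [0.0, -0.4, -7.4]
grip_width: 0.0399
t 18.05 pos [ 0.5404 -0.2463  0.2484] yaw 1.6448 tilt 0.0015 F [ 0.   -0.41 -7.38] w 0.0399
shift mm [485.    3.8 -95.7] turn -0.001
[-0.00345196  0.00163757  0.02053845]
```

```bash
python3 -m creep '[[[10,0,-2],0,0],[[20,0,-4],0,0],[[30,0,-6],0,0],[[36,0,-7],0,0],[[36,0,-7],0,0],[[36,0,-7],0,0],[[36,0,-7],0,0],[[36,0,-7],0,0]]'
python3 -m creep '[[[36,0,-7],0,0],[[36,0,-7],0,0],[[36,0,-7],0,0],[[36,0,-7],0,0],[[36,0,-7],0,0],[[30,0,-6],0,0],[[20,0,-5],0,0],[[15,0,-4],0,0]]'
python3 -m creep '[[[0,0,0],0,0],[[0,0,0],0,0],[[0,0,0],0,0],[[0,0,0],0,0],[[0,0,0],0,0],[[0,0,0],0,0]]'
python3 - <<'E'
from h import *
go(.600,.2444,.218,1.6458); print(robot.get_obs()["moment"])
w=robot.camera('wrist'); save(w,'w14.png',None,1.5)
s=robot.camera('side'); save(s,'s14.png',(140,70,290,200),5)
t=robot.camera('top'); save(t,'t14.png',(110,90,250,260),4)
E
```

```text
time: 18.85
position: [0.5695, -0.0014, 0.2493]
tool_rot: [0.481, 0.518, -0.518, -0.481]
ft_force: [0.8, -0.2, -8.2]
grip_width: 0.0398
time: 19.65
position: [0.6007, 0.2468, 0.2489]
tool_rot: [-0.48, -0.519, 0.519, 0.481]
ft_force: [0.4, -0.1, -6.7]
grip_width: 0.0401
time: 20.25
position: [0.6016, 0.2436, 0.2492]
tool_rot: [-0.481, -0.518, 0.518, 0.481]
ft_force: [1.0, -0.5, -6.0]
grip_width: 0.0393
t 20.25 pos [0.6016 0.2436 0.2492] yaw 1.644 tilt 0.0 F [ 0.97 -0.55 -6.05] w 0.0393
shift mm [ 0.9 31.2  1.6] turn -0.002
[-0.01635874  0.07251154 -0.01329979]
```

View pics/w14.png

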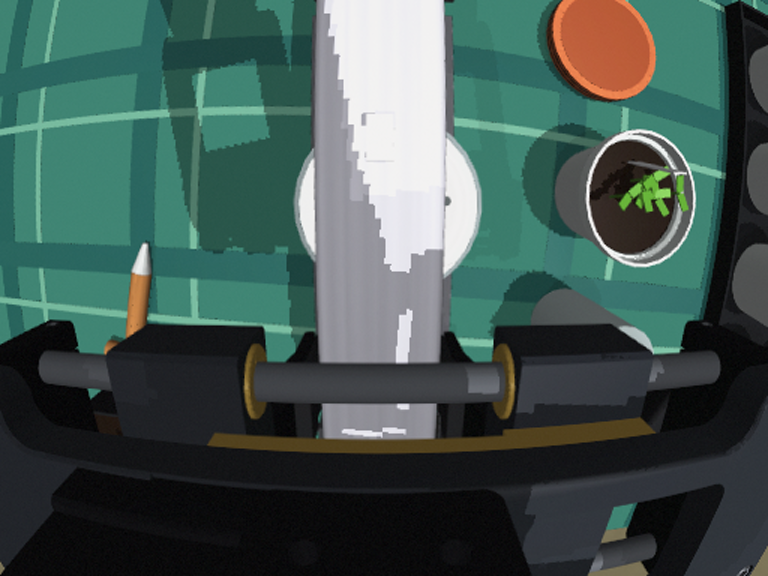

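View pics/s14.png

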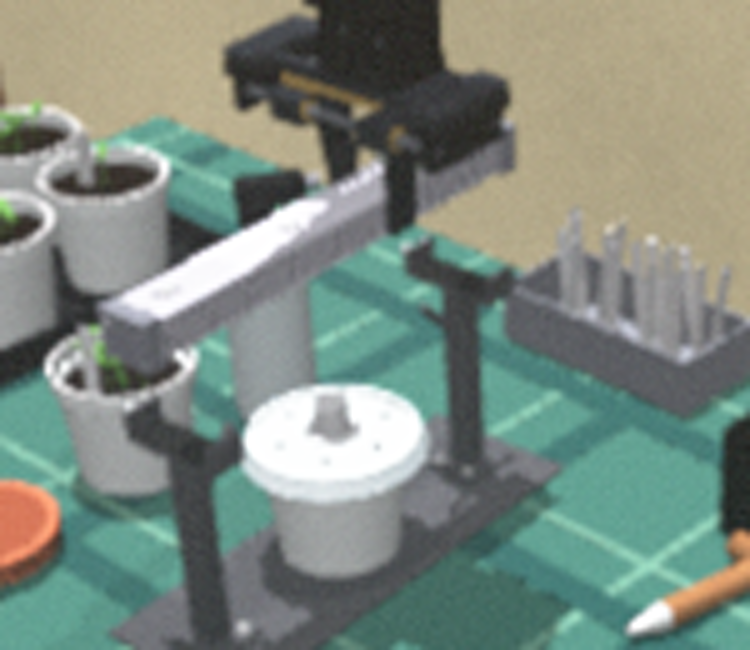

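View pics/t14.png

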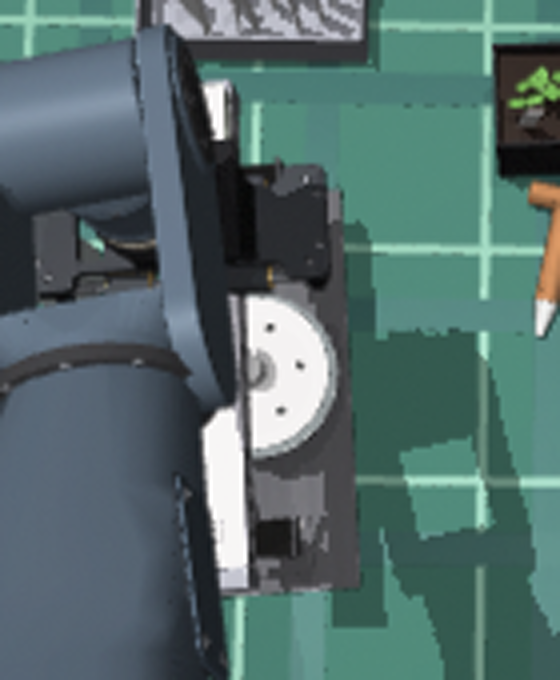

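```bash
python3 -m creep '[[[0.5,10,1],-0.002,0],[[0,15,0],0,0],[[0,5,0],0,0],[[0,1,0],0,0],[[0,0,0],0,0],[[0,0,0],0,0],[[0,0,0],0,0],[[0,0,0],0,0]]'
python3 - <<'E'
from h import *
go(.600,.2444,.218,1.6458); print(robot.get_obs()["moment"])
s=robot.camera('side'); save(s,'s15.png',(150,110,190,160),12);save(s,'s15b.png',(215,75,255,125),12)
t=robot.camera('top'); save(t,'t15.png',(150,205,190,245),12);save(t,'t15b.png',(150,100,190,150),12)
E
```

```text
time: 21.2
position: [0.6008, 0.2448, 0.2187]
tool_rot: [0.481, 0.519, -0.518, -0.48]
ft_force: [0.5, -0.2, -7.1]
grip_width: 0.0394
t 21.2 pos [0.6008 0.2448 0.2187] yaw 1.6471 tilt 0.0011 F [ 0.5  -0.22 -7.07] w 0.0394
shift mm [-0.4  0.7  0.8] turn 0.001
[0.0220049  0.01919657 0.00474539]
```

View pics/s15.png

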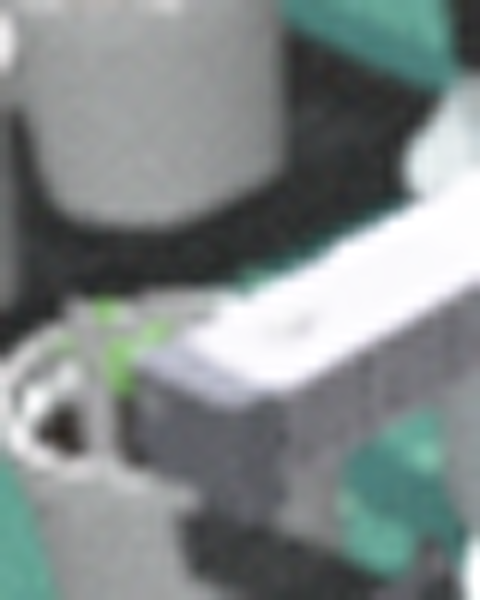

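View pics/s15b.png

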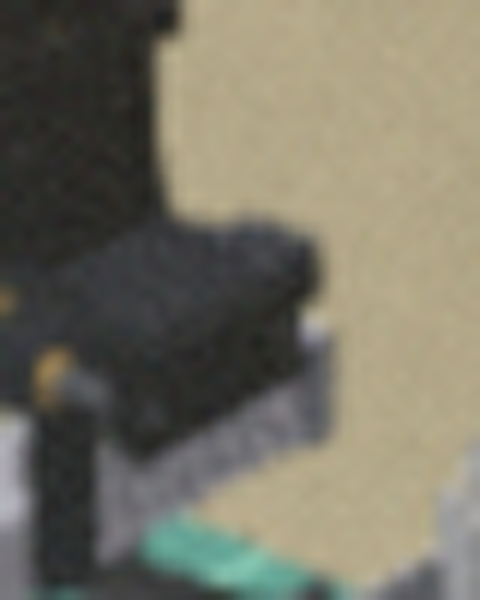

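View pics/t15.png

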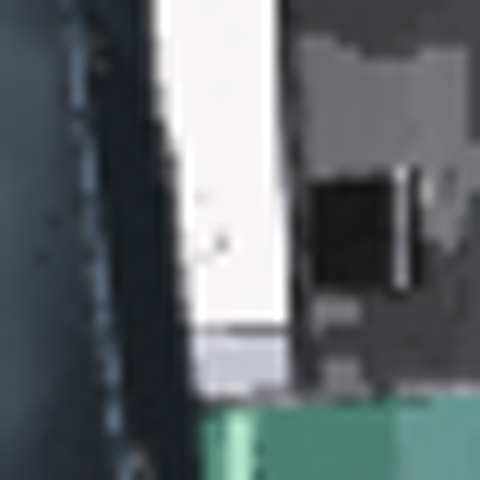

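View pics/t15b.png

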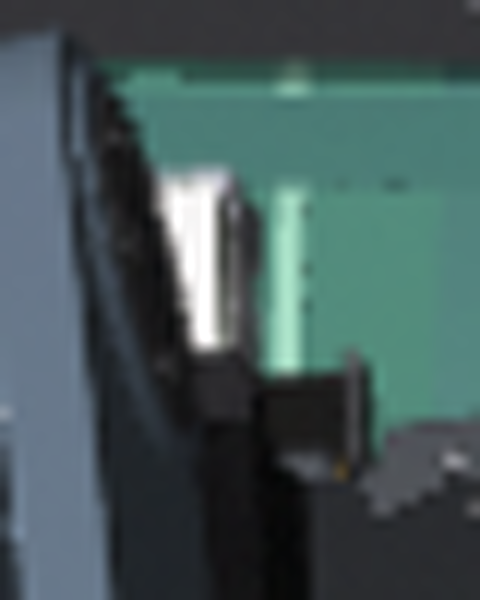

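Run:
```python
from h import *
s=robot.camera('side');t=robot.camera('top');o=robot.get_obs()
f=lambda u,v,k,ox,oy:((u+.5)/k-.5+ox,(v+.5)/k-.5+oy)
S1=f(284,394,12,150,110);S1b=f(272,520,12,150,110);T1=f(291,394,12,150,205)
print("near R top",tri(t,T1,s,S1))
S2=f(333,335,12,215,75);S2b=f(328,438,12,215,75);T2=f(246,185,12,150,100)
print("far R top",tri(t,T2,s,S2))
yaw=np.arctan2(*R.from_quat(o["tool_rot"]).as_matrix()[1::-1,0])-np.pi/2
d=np.array([np.cos(yaw),np.sin(yaw),0]);n=np.array([-d[1],d[0],0]);z=np.array([0,0,1])
M=o["position"]*[1,1,0]-.052*d+z*(o["position"][2]+.0119)
print("M",M,"yaw",yaw,"tcp",o["position"])
P=lambda a,b,c:M+a*d+b*n+c*z
print("pred nearRtop",P(-.18,-.021,.018)); print("side pred/meas",proj(s,P(-.18,-.021,.018)),S1,proj(s,P(-.18,-.021,-.018)),S1b)
print("top pred/meas",proj(t,P(-.18,-.021,.018)),T1)
print("far side",proj(s,P(.18,-.021,.018)),S2,proj(s,P(.18,-.021,-.018)),S2b,"top",proj(t,P(.18,-.021,.018)),T2)
# cradle R ears visible
E1=f(400,228,12,150,205);E2=f(352,410,12,150,100)
print("near ear R",onz(t,*E1,.182),"far ear R",onz(t,*E2,.182))
ds=np.array([np.cos(.075),np.sin(.075)]);ns=np.array([-ds[1],ds[0]]);S0=np.array([.548,.2405])
print("pred ears R outer",S0-.14*ds-.038*ns,S0+.14*ds-.038*ns)
# side-view ears from s15? lid
print("lid side",wcirc(s,(185,145,230,172),.09,30,150,onz))
```

```text
near R top (array([0.37488014, 0.2006106 , 0.25314965]), np.float64(0.012293588164467961))
far R top (array([0.72402847, 0.22791684, 0.25031352]), np.float64(0.0010904429865365853))
M [0.54866144 0.2407866  0.23022766] yaw 0.07621293137993757 tcp [0.6005105  0.24474583 0.21832766]
pred nearRtop [0.37078287 0.20614251 0.24822766]
side pred/meas (np.float64(169.17669219611014), np.float64(143.64126644583263)) (173.20833333333334, 142.375) (np.float64(170.6919386667417), np.float64(153.6146223383514)) (172.20833333333334, 152.875)
top pred/meas (np.float64(173.59915818792322), np.float64(237.15774267058632)) (173.79166666666666, 237.375)
far side (np.float64(242.39371374589186), np.float64(101.99136155865534)) (242.29166666666666, 102.45833333333333) (np.float64(242.65061482943466), np.float64(111.12019098021841)) (241.875, 111.04166666666666) top (np.float64(168.18761425626099), np.float64(113.42736028058344)) (170.04166666666666, 114.95833333333333)
near ear R [0.41175119 0.1924476  0.182     ] far ear R [0.68926016 0.21296665 0.182     ]
pred ears R outer [0.41124089 0.19211667] [0.69045376 0.21309698]
lid side (array([0.5492, 0.2515]), np.float64(0.0763), np.float64(0.0141))
```

The lamp projects where predicted: far corners within about 2 px, ears within 1–2 mm, mid z about 0.230 m. One still row, a last look, then hand in.

```bash
python3 -m creep '[[[0,0,0],0,0],[[0,0,0],0,0],[[0,0,0],0,0],[[0,0,0],0,0],[[0,0,0],0,0]]'
python3 - <<'E'
from h import *
s=robot.camera('side'); save(s,'s16.png',None,1.5)
o=robot.get_obs(); print(np.abs(o["joint_velocities"]).max()); go(.600,.2444,.218,1.6458)
E
```

```text
time: 21.9
position: [0.6005, 0.2447, 0.2181]
tool_rot: [-0.481, -0.519, 0.519, 0.481]
ft_force: [-1.0, -0.6, -7.1]
grip_width: 0.0397
0.001930119537394502
t 21.95 pos [0.6004 0.2447 0.2181] yaw 1.647 tilt 0.0001 F [ 0.13 -0.66 -7.84] w 0.0398
shift mm [-0.3  0.1  0.4] turn 0.001
```

View pics/s16.png

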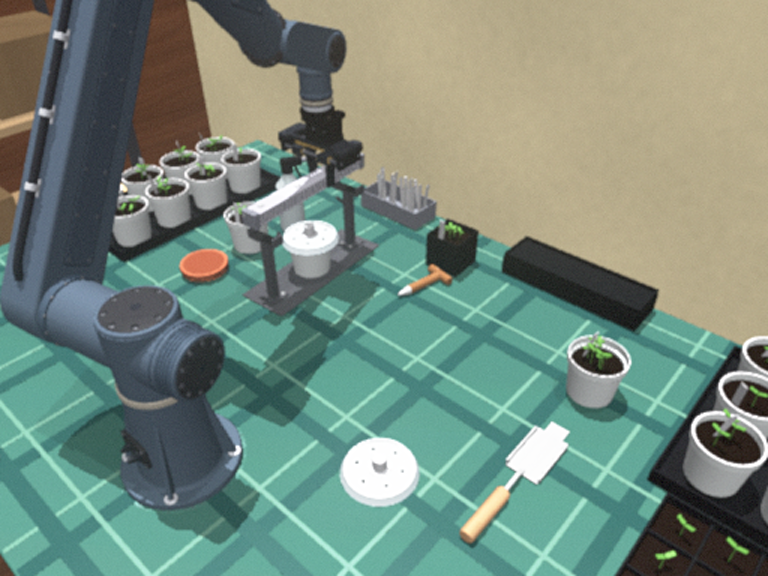

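The lamp bar (about (305,190) in this 1.5x picture) is level above both cradles. The lid sits flat on the pot at (311,238), and the bystanders are in place.

```bash
python3 -c "
from rig import robot
print(robot.hand_in())"
```

```text
the job is handed in; nothing more can be done
None
```

I set the left-hand lid on the pot between the uprights and let go of it. I then picked up the lamp bar and handed in at about 22 s, still holding it over the stand. The hand-in gives no verdict, so what follows is my own measurements.

**Lid:** it met the rim at the expected height with about 6 N, and it looked level after release. By the wrist camera its centre is about 1 mm from the pot's centre.

**Lamp:**

| Check | Measured |
|---|---|
| Grip position | about 52 mm from the middle towards the driver (balance point is 55 mm) |
| Weight felt | 6–8 N, almost no tilting moment |
| Middle over the stand | within about 1–2 mm |
| Angle to the cradle line | within about 0.002 rad |
| Height | underside about 30 mm above the ear tops |
| Motion | arm still |

**Bystanders:** all of those visible in the last side picture look unmoved.

**Checks that disagreed:**
- The wrist camera put the stand about 3–5 mm further left than the top camera. I aimed close to the top camera's figure, and the visible ears then agreed within about 1–2 mm.
- Locating the lamp's near corner from two views left a 12 mm mismatch, probably because I picked the wrong edge in the side picture. The far corners, and the near corner seen from above, were within about 2 px of where I expected.
- A last circle fit of the lid from the side view was unusable (14 mm residual), because the lamp and stand were in the way.

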